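# Line the spare fittings up by height on the staging rail

## Task

Stand the four spare parts (coupler, flow valve, brass tee and regulator knob) on the flat aluminium staging rail in order of height: the tallest on the ring mark next to the dark steel post, then each lower part on the next mark along, so the lowest ends up farthest from the post. Each part keeps the way up it stands now and is centred on its own ring mark; do not disturb the seal ring and the roll of tape lying nearby.

Things in the scene. Friction and masses are not known exactly. Their poses are not given: they have to be found in the camera images.
- rail: Staging rail: flat aluminium bar fixed to the worktop, 64 mm wide (its x), 300 mm long (its y), 8 mm thick. Origin: centre of its underside, z up. Its top, at z = 8 mm, carries four printed ring marks (30 mm across, flat, no recess) on the centre line at y = -97.5, -32.5, +32.5 and +97.5 mm in its own frame. At one end of the bar stands the dark steel post, at the other lies a low bright steel bar (30 x 10 x 6 mm); which end has the post varies.
- post: Round dark steel post fixed upright on one end of the rail, on its centre line at y = +135 or -135 mm of the rail's frame; 17 mm thick at the head with a 22 mm foot, 45 mm tall, top 53 mm above the worktop. Origin: centre of its foot, on top of the rail. The nearest ring mark is 37.5 mm from its axis, the others 102.5, 167.5 and 232.5 mm.
- coupler: Quick coupler half, the tallest part: slim upright brass body with a steel-grey tip, about 20 x 20 mm, 60 mm tall, 0.09 kg, standing loose. Origin: centre of its underside, z up. Its solid shape is a 20 x 20 mm square bar along its x and y, so grip across x or y.
- valve: Small flow control valve, second tallest: white body on a short brass hexagon foot (16 x 12 mm), 45 mm tall, 0.05 kg, standing loose. A round cross barrel 15 mm thick and 20 mm long lies along its x at 19 mm height; above it a 10 mm neck, and a 13 mm round cap from 36 to 45 mm height. Origin: centre of its underside, z up. Grip across its y (15 mm).
- tee: Brass pipe tee, third tallest, standing with its branch up: run 52 mm long along its y, 22 mm wide across its x, branch 19 mm thick pointing up to 35 mm height, 0.11 kg, loose. Origin: centre of its underside, z up. Grip across its x (22 mm).
- knob: Regulator knob, the lowest part: black ribbed disc 47 mm in diameter, 22 mm tall, 0.04 kg, lying flat and loose. Origin: centre of its underside, z up. Grip across the diameter in any direction.
- seal_ring: Bystander: black rubber seal ring, 71 mm across, 11 mm thick, lying loose on the worktop. Origin: centre of its underside. Leave it alone.
- tape: Bystander: small blue and white roll of thread tape, 53 mm across, 14 mm thick, lying loose on the worktop. Origin: centre of its underside. Leave it alone.
Mind the look-alikes: they are no part of the job. Several things have the shape of the knob; the one meant has the colours described above. What is shaped like the tee but red is not meant.

How it is judged:
At the end, for the whole second after the job is handed in: Coupler, flow valve, tee and knob stand in this order on the first, second, third and fourth ring mark counted from the post, each within 13 mm of its mark along the rail and within 13 mm of the rail's centre line, standing on top of the rail, upright within 0.15 rad and at rest (horizontal distance between coupler and post between 0.0245 and 0.0505 m and x of coupler in the frame of rail between -0.013 and 0.013 m and z of coupler in the frame of rail between 0.005 and 0.012 m and angle between each of coupler, valve, tee, knob's own z axis and vertical below 0.15 rad and linear speed of each of coupler, valve, tee, knob below 0.02 m/s and horizontal distance between valve and post between 0.0895 and 0.1155 m and x of valve in the frame of rail between -0.013 and 0.013 m and z of valve in the frame of rail between 0.005 and 0.012 m and horizontal distance between tee and post between 0.1545 and 0.1805 m and x of tee in the frame of rail between -0.013 and 0.013 m and z of tee in the frame of rail between 0.005 and 0.012 m and horizontal distance between knob and post between 0.2195 and 0.2455 m and x of knob in the frame of rail between -0.013 and 0.013 m and z of knob in the frame of rail between 0.005 and 0.012 m); the robot touches nothing.
It fails at once if the seal ring or the tape roll is pushed more than 20 mm away (distance of any of seal_ring, tape from where it was at the start of the episode above 0.02 m).
It also fails if it takes over 106 s, if anything falls off the work surface, if the arm or the gripper's body presses on something with over 40 N, if the wrist force passes 120 N, or if a joint passes its speed limit or range.

## Robot

A 7-joint arm with a two-finger parallel gripper is mounted at the origin on the work surface; the furniture and walls round the work are solid. World frame = base frame: x ahead of the robot, y to its left, z up, the work surface at z = 0. Lengths are in m, angles in rad, forces in N, time in s.
With the tool pointing down it reaches from about 0.35 to 0.9 m from the base axis. Payload 8.1 kg.
Tool frame: the origin (TCP) lies between the finger pads; the fingertips stand 8 mm ahead of it and the grasp point (between the pads) lies 11 mm behind it (arm.tcp_to_tips is the distance from the TCP to the fingertips, in m); z points along the fingers, x is the direction in which the jaws open and shut, and the axes are right-handed (so a half turn about z gives the same grasp; the last joint's range is limited). The gripper opens to 92 mm and grips with 3 to 60 N. Pads are 19 mm wide; open, the fingers measure 130 mm over their backs; the gripper's body (75 mm by 190 mm) begins 47 mm behind the grasp point.
Start: joints at [-1.42, 0.434, 0.025, 1.573, -0.012, 1.134, -0.075], TCP at [0.157, 0.605, 0.235] pointing down, gripper open.
Joint ranges: [-2.62, 2.62], [-0.44, 2.09], [-1.27, 1.32], [0.08, 2.57], [-1.32, 4.46], [0.12, 2], [-2.74, 2.74]. Speed limits (rad/s): [2.22, 2.22, 3.01, 3.01, 3.14, 3.14, 3.14].

## Interface

Orientations are given as a rotation vector (axis times angle).
In Python, from cell import arm, eyes gives the robot as it stands.
- The arm moves only by the tool play_rows, never from a script. Its argument "rows" is a list of rows, each a list of 3 entries, a list of its own where there are three numbers: the shift along the tool's x, y, z each as a share of 50 cm, from -1 to 1, then the turn, a rotation vector about the tool's x, y, z each as a share of 60 degrees, from -1 to 1, then the opening, from -1 (shut) to 1 (fully open), so that 0 is half open. In form: [[[dx, dy, dz], [ax, ay, az], grip], ...]. A call has 1 to 10 rows; each row is the pose to reach, as a shift and turn from the pose commanded when the call began, along the tool's axes at that moment; what a row does not reach only later rows make up. A row lasts 1/10 s, in which the tool goes at most 50 mm and 8.59 degrees, less where a joint would pass 70% of its speed; a pose out of reach is approached as far as the arm can. A call with a number of a shift or a turn outside -1 to 1 is refused whole. A call with a gripper value outside its range is refused whole. The fingers move at their own pace and stop on an object; "newtons" is the grip in N (left out, the last holds). Time passes only in rows, so rows that repeat a pose let the fingers close. It gives the time, the measured TCP pose, the force and the opening at its end, in the units of the state.
- arm.observe(): the state, without advancing time (a new reading comes with each control period).
- eyes.get_image(name): name is "scene" or "side" or "wrist"; returns (picture, depth): 384x512x3 uint8, red, green, blue; 384x512 float32, m along the optical axis (not along the pixel's ray), 0 where there is no reading.
- eyes.get_calibration(name): a dict with "intrinsics" (3x3 intrinsics, pixels), "k1" (the pictures are not rectified: a ray, as slopes to the right and down, at radius r is drawn at 1 + k1 r^2 times it, then the intrinsics apply), "R" (3x3) and "t" (3): a world point X has camera coordinates R X + t. Camera axes: x right, y down, z forward; pixel columns grow to the right and rows downward; lengths in m; the calibration is good to about 2 mm. A picture is of the moment at which its call begins: read the wrist's pose just before it. get_calibration takes no time and is no camera call; for the wrist camera it gives the pose at the moment of the call.
- arm.sign_off(): hands the job in, once; it reports no verdict.
The state is a dict: "clock": time; "joints": joint angles; "dq": joint speeds; "joint_efforts": joint torques, N m; "position": TCP position; "ee_rot": TCP orientation; "force": force on the tool from outside, world axes, zero at the start; "ft_torque": the same for the moment, N m; "width": opening from 0.0 (shut) to 1.0 (fully open).
Only numpy, scipy, OpenCV 4.12 (cv2) and the standard library are available. Lean on these libraries where they do the work, as an engineer would, in place of code of your own. Each camera call takes 0.05 s, during which the arm holds its last target.

## Working session

There is one attempt and no reset: what is moved stays moved. The work goes in short steps, Python scripts to look and compute and a tool call to move; the robot and the scene stay as the last step left them, time stands still between calls to the robot, and variables do not carry over. Pictures are saved under pics/ and viewed, and the job is handed in when it is done.

Besides the shell and the picture viewer there is one more tool, called after "Call:" as a command line: name --argument value ..., lists and objects as JSON in quotes. play_rows: Moves the arm, as the interface text tells. Its arguments: {"type":"object","properties":{"rows":{"type":"array","items":{"type":"array"}},"newtons":{"type":"number"}},"required":["rows"]}

```bash
ls; mkdir -p pics
python3 - <<'E'
from cell import arm, eyes
import cv2,numpy as np
print(arm.observe())
for n in ["scene","side","wrist"]:
    p,d=eyes.get_image(n); c=eyes.get_calibration(n)
    cv2.imwrite(f"pics/{n}0.png",p[:,:,::-1]); np.savez(f"{n}0.npz",p=p,d=d,**c)
    print(n,c)
E
```

```text
pics
{'clock': 0.0, 'joints': array([-1.41959865,  0.43524746,  0.02494873,  1.5740829 , -0.01159226,
        1.13396172, -0.07512366]), 'dq': array([ 0.0002399 , -0.00066619,  0.00016463,  0.0005814 ,  0.00036947,
        0.00023278, -0.00025009]), 'joint_efforts': array([ 5.10482664e-05, -6.67855310e+01,  9.85089093e-01, -3.14452636e+01,
       -6.04580040e-02,  4.28657373e-02,  1.82952131e-04]), 'position': array([0.15684725, 0.60450218, 0.23393494]), 'ee_rot': array([ 2.48395021e+00,  1.92170493e+00, -1.78962510e-03]), 'force': array([-0.5958486 ,  0.45078542,  0.65076177]), 'ft_torque': array([0.06222075, 0.01798862, 0.05372566]), 'width': 1.0041646660243417}
scene {'intrinsics': array([[442.29919771,   0.        , 248.25172773],
       [  0.        , 442.29919771, 186.28883978],
       [  0.        ,   0.        ,   1.        ]]), 'k1': 0.04974437765857336, 'R': array([[-0.86117756, -0.5080834 ,  0.0149826 ],
       [-0.37692543,  0.61854026, -0.68944555],
       [ 0.3410285 , -0.59938236, -0.72418254]]), 't': array([0.52930387, 0.23485695, 0.80479367])}
side {'intrinsics': array([[410.22217889,   0.        , 252.56333426],
       [  0.        , 410.22217889, 196.41709314],
       [  0.        ,   0.        ,   1.        ]]), 'k1': -0.103343855582908, 'R': array([[-0.83832127, -0.5451625 , -0.00391158],
       [-0.4175527 ,  0.64666994, -0.63833199],
       [ 0.35052416, -0.53349399, -0.76975124]]), 't': array([0.54227691, 0.23732659, 0.79481537])}
wrist {'intrinsics': array([[273.39552086,   0.        , 253.34991273],
       [  0.        , 273.39552086, 189.92653478],
       [  0.        ,   0.        ,   1.        ]]), 'k1': -0.015490489436924599, 'R': array([[ 0.251632  ,  0.96782143, -0.00173402],
       [ 0.93399685, -0.24236735,  0.26250323],
       [ 0.25363598, -0.06767378, -0.96492956]]), 't': array([-0.62463076, -0.03390499,  0.39056325])}
```

View pics/scene0.png

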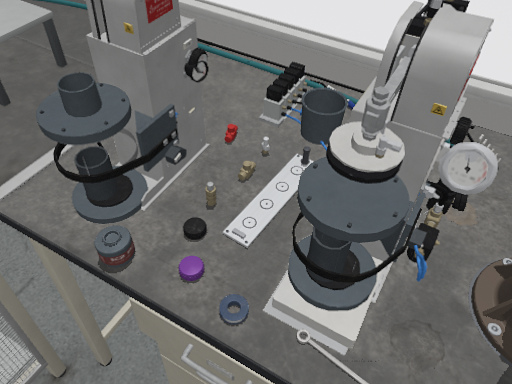

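View pics/side0.png

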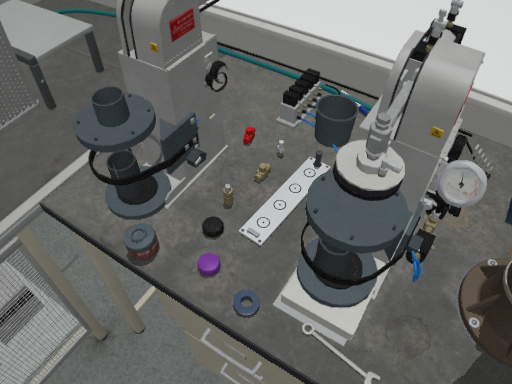

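View pics/wrist0.png

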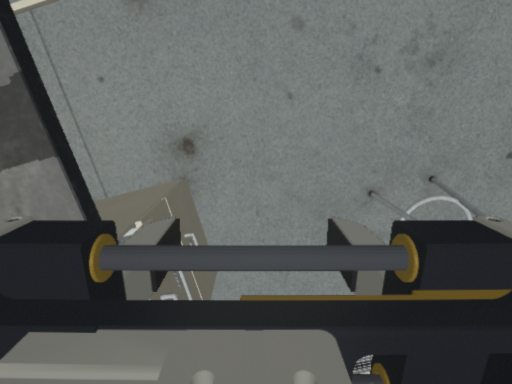

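```bash
cat > h.py <<'E'
import numpy as np,cv2
def load(n):
    return dict(np.load(n+".npz"))
def proj(c,X):
    X=np.atleast_2d(X); P=X@c['R'].T+c['t']; s=P[:,:2]/P[:,2:]; r2=(s**2).sum(1,keepdims=True)
    s=s*(1+c['k1']*r2); K=c['intrinsics']; return np.c_[s*[K[0,0],K[1,1]]+[K[0,2],K[1,2]],P[:,2]]
def ray(c,uv):
    K=c['intrinsics']; uv=np.atleast_2d(np.asarray(uv,float)); s0=(uv-[K[0,2],K[1,2]])/[K[0,0],K[1,1]]; s=s0.copy()
    for _ in range(30): s=s0/(1+c['k1']*(s**2).sum(1,keepdims=True))
    d=np.c_[s,np.ones(len(s))]
    return -c['R'].T@c['t'], d@c['R']   # origin, world dirs (per unit depth)
def onplane(c,uv,z):
    o,d=ray(c,uv); k=(z-o[2])/d[:,2]; return o+d*k[:,None]
def cloud(c):
    v,u=np.mgrid[:384,:512]; o,d=ray(c,np.c_[u.ravel(),v.ravel()]); D=c['d'].ravel()
    P=o+d*D[:,None]; P[D==0]=np.nan; return P.reshape(384,512,3)
E
python3 - <<'E'
from h import *
for n in ["scene0","side0"]:
    c=load(n); print(n,-c['R'].T@c['t']); print(proj(c,[[0,0,0],[0,0,.3],[.157,.605,.235],[.5,0,0]]).round(1))
    P=cloud(c)
    for u,v in [(234,308),(192,268),(195,228),(115,245),(331,62),(60,240)]: print((u,v),P[v,u].round(3))
    r=(150,120,350,340); im=c['p'][r[1]:r[3],r[0]:r[2],::-1]
    cv2.imwrite(f"pics/{n}z.png",cv2.resize(im,None,fx=2.7,fy=2.7,interpolation=cv2.INTER_CUBIC))
E
```

```text
scene0 [0.2698906  0.60604116 0.73680826]
[[5.466e+02 3.187e+02 8.000e-01]
 [6.666e+02 2.083e+02 6.000e-01]
 [3.800e+02 7.525e+02 3.000e-01]
 [2.930e+02 2.073e+02 1.000e+00]]
(234, 308) [ 0.484  0.272 -0.001]
(192, 268) [0.59  0.252 0.02 ]
(195, 228) [0.64  0.172 0.022]
(115, 245) [0.73 0.3  0.05]
(331, 62) [ 0.657 -0.567  0.021]
(60, 240) [ 0.868  0.324 -0.001]
side0 [0.27509663 0.56618629 0.76542443]
[[5.164e+02 3.119e+02 8.000e-01]
 [6.085e+02 2.266e+02 6.000e-01]
 [3.328e+02 6.111e+02 3.000e-01]
 [3.045e+02 2.085e+02 1.000e+00]]
(234, 308) [0.497 0.298 0.001]
(192, 268) [ 0.625  0.271 -0.003]
(195, 228) [ 0.683  0.185 -0.001]
(115, 245) [ 0.807  0.32  -0.002]
(331, 62) [ 0.707 -0.563  0.028]
(60, 240) [ 1.647  0.178 -0.856]
```

View pics/scene0z.png

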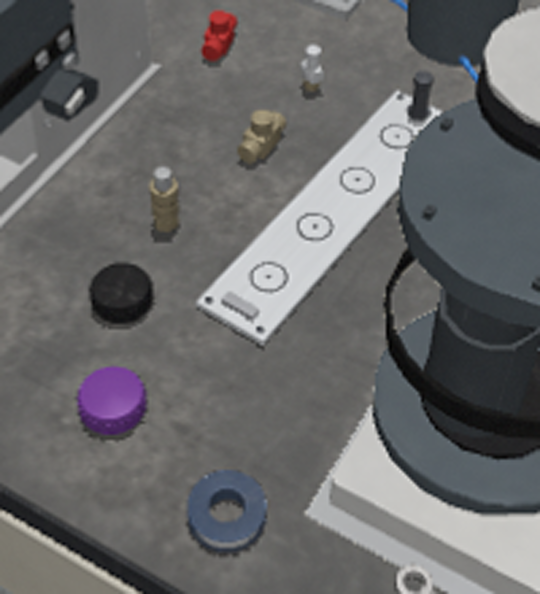

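View pics/side0z.png

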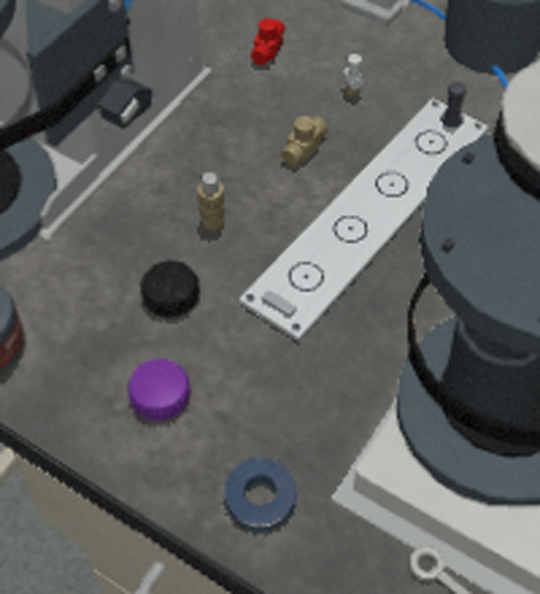

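Run:
```python
from h import *
H=np.full((120,140),np.nan) # x 0.1..1.3, y -0.7..0.7, 1cm
col=np.zeros((120,140,3),np.uint8)
for n in ["scene0","side0"]:
    c=load(n);P=cloud(c).reshape(-1,3);C=c['p'].reshape(-1,3)
    ok=np.isfinite(P[:,0])&(P[:,2]>-.05)
    for p,q in zip(P[ok],C[ok]):
        i=int((p[0]-.1)*100);j=int((p[1]+.7)*100)
        if 0<=i<120 and 0<=j<140 and not (H[i,j]>p[2]): H[i,j]=p[2];col[i,j]=q[::-1]
# image: x up, y left
h=np.nan_to_num(H,nan=-.1); g=np.clip((h+.1)/.6*255,0,255).astype(np.uint8)
g=cv2.applyColorMap(g,cv2.COLORMAP_JET); g[np.isnan(H)]=0
a=np.hstack([g[::-1,::-1],]); a=cv2.resize(a,None,fx=5,fy=4.5,interpolation=cv2.INTER_NEAREST)
for x in np.arange(.2,1.3,.2): 
    r=int((1.3-x)*450); cv2.line(a,(0,r),(700,r),(255,255,255),1); cv2.putText(a,f"{x:.1f}",(0,r),0,.4,(255,255,255))
for y in np.arange(-.6,.7,.2):
    r=int((.7-y)*500); cv2.line(a,(r,0),(r,540),(255,255,255),1); cv2.putText(a,f"{y:.1f}",(r,10),0,.4,(255,255,255))
cv2.imwrite("pics/hm.png",a)
b=cv2.resize(col[::-1,::-1],None,fx=5,fy=4.5,interpolation=cv2.INTER_NEAREST); cv2.imwrite("pics/hc.png",b)
for n in ["scene0","side0"]:
    c=load(n);P=cloud(c);
    pts={'flangeR':(350,200),'topR':(365,150),'upper':(440,60),'cup':(322,100),'flangeL':(85,110),'L2':(160,140)}
    for k,(u,v) in pts.items(): print(n,k,P[v,u].round(3))
```

```text
scene0 flangeR [0.355 0.155 0.256]
scene0 topR [0.356 0.143 0.345]
scene0 upper [0.315 0.032 0.434]
scene0 cup [ 0.581 -0.315  0.064]
scene0 flangeL [0.839 0.196 0.254]
scene0 L2 [0.768 0.098 0.145]
side0 flangeR [0.372 0.133 0.254]
side0 topR [0.374 0.116 0.351]
side0 upper [ 0.33  -0.002  0.456]
side0 cup [ 0.609 -0.285  0.09 ]
side0 flangeL [0.932 0.196 0.241]
side0 L2 [0.777 0.148 0.196]
```

View pics/hm.png

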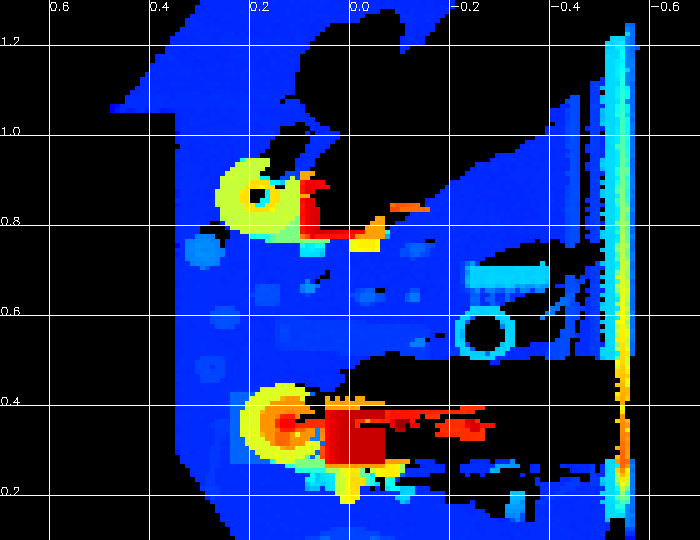

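View pics/hc.png

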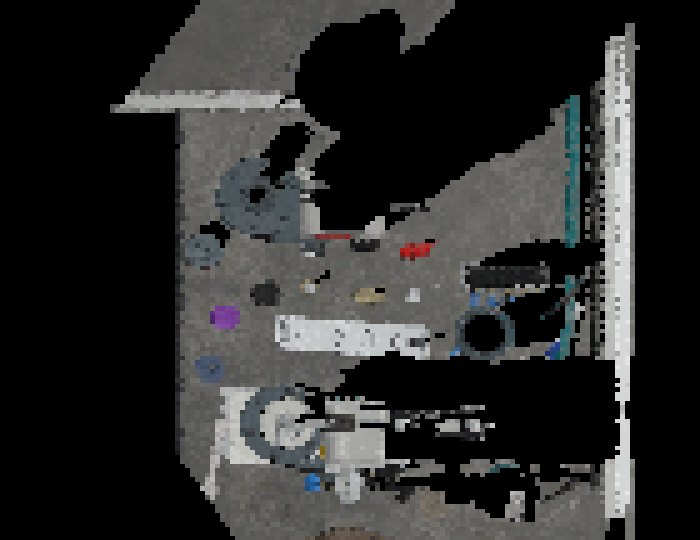

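Run:
```python
from h import *
from cell import arm,eyes
print([a for a in dir(arm) if a[0]!='_'],[a for a in dir(eyes) if a[0]!='_'])
for n in ["scene0","side0"]:
    c=load(n);P=cloud(c).reshape(-1,3)
    for x0,x1 in [(.2,.3),(.3,.4),(.4,.5),(.5,.7),(.7,.8),(.8,.9)]:
        for y0 in np.arange(-.5,.3,.1):
            m=(P[:,0]>x0)&(P[:,0]<x1)&(P[:,1]>y0)&(P[:,1]<y0+.1)
            print(round(np.nanmax(P[m,2]),3) if m.any() else None,end=' ')
        print(x0)
    print(P[~np.isnan(P[:,2])][np.nanargmax(P[~np.isnan(P[:,2]),2])])
```

```text
['PlanningError', 'observe', 'sign_off', 'tcp_to_tips'] ['get_calibration', 'get_image']
0.01 0.092 0.083 0.332 0.459 0.457 0.261 0.035 0.2
None None 0.401 0.451 0.46 0.46 0.426 0.262 0.3
None None None None 0.331 0.337 0.338 0.254 0.4
0.047 0.103 0.101 0.052 0.036 0.061 0.024 0.024 0.5
0.022 0.1 0.099 0.038 0.388 0.421 0.246 0.242 0.7
0.022 0.003 0.002 0.003 0.329 0.418 0.295 0.295 0.8
[0.35017169 0.00210886 0.46041171]
0.01 0.093 0.074 0.332 0.46 0.458 0.26 0.035 0.2
None None 0.45 0.484 0.485 0.459 0.426 0.261 0.3
None None -0.001 None 0.333 0.339 0.339 0.255 0.4
0.047 0.103 0.102 0.053 0.037 0.062 0.024 0.025 0.5
0.024 0.101 0.101 0.038 0.429 0.453 0.246 0.243 0.7
0.023 0.003 0.004 0.377 0.383 0.451 0.296 0.295 0.8
[ 0.35638454 -0.09894521  0.48455852]
```

Call:
play_rows --rows '[[[0,0,-0.1],[0,0,0],1],[[0,0,-0.2],[0,0,0],1],[[0,0,-0.3],[0,0,0],1],[[0,0,-0.4],[0,0,0],1],[[0,0,-0.5],[0,0,0],1],[[0,0,-0.5],[0,0,0],1]]'

```text
clock: 0.75
position: [0.1573, 0.6062, 0.4922]
ee_rot: [-2.479, -1.918, -0.013]
force: [0.4, -1.1, -0.6]
width: 1.001
```

```bash
cat > snap.py <<'E'
import sys
from h import *
from cell import arm,eyes
def snap(n,tag):
    s=arm.observe(); c=eyes.get_calibration(n); p,d=eyes.get_image(n)
    np.savez(f"{n}{tag}.npz",p=p,d=d,**c); cv2.imwrite(f"pics/{n}{tag}.png",p[:,:,::-1]); return s
if __name__=="__main__":
    np.set_printoptions(precision=4,suppress=True)
    for n in sys.argv[2:]: s=snap(n,sys.argv[1])
    s=arm.observe(); print(s['clock'],s['joints'],s['position'],s['ee_rot'],s['force'],s['width'])
E
python3 snap.py 1 scene wrist
```

```text
0.85 [-1.4358  0.3617  0.055   1.0826 -0.0196  1.6955 -0.0699] [0.157  0.6053 0.4857] [-2.4836 -1.9214 -0.0027] [-0.5141 -0.358  -0.4956] 1.000623316214473
```

View pics/scene1.png

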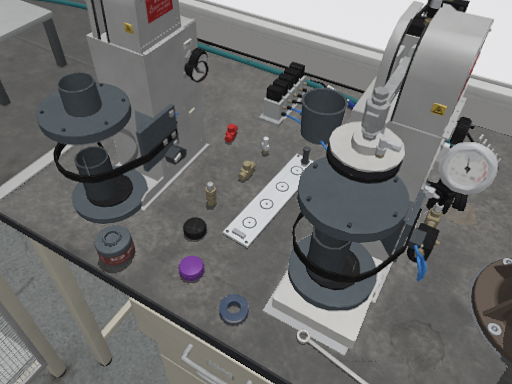

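View pics/wrist1.png

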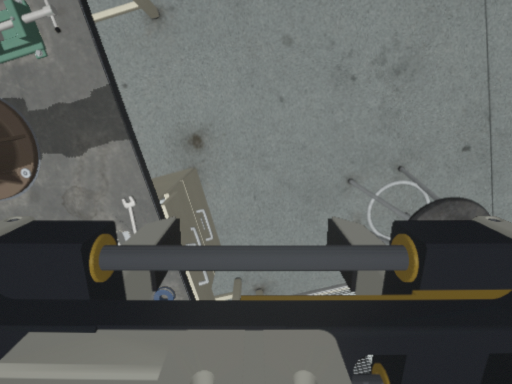

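```bash
cat > meas.py <<'E'
from h import *
np.set_printoptions(precision=4,suppress=True)
seeds={'scene0':[(268,277),(315,226),(357,180),(397,136)],'side0':[(306,276),(350,228),(391,184),(431,142)]}
for n in seeds:
    c=load(n); g=cv2.cvtColor(c['p'],cv2.COLOR_RGB2GRAY)
    print(n)
    M=[]
    for s in seeds[n]:
        u,v=s[0]/2.7+150,s[1]/2.7+120
        # dark pixels relative to local white, within 9 px: weighted centroid on plane
        vv,uu=np.mgrid[int(v)-9:int(v)+10,int(u)-9:int(u)+10]
        W=onplane(c,np.c_[uu.ravel(),vv.ravel()],.008)
        ctr=onplane(c,[[u,v]],.008)[0]
        val=g[vv,uu].ravel().astype(float)
        for _ in range(10):
            r=np.hypot(*(W-ctr)[:,:2].T); m=r<.020
            w=np.clip(np.percentile(val[m],80)-25-val,0,None)*m
            ctr=(W*w[:,None]).sum(0)/w.sum()
        M.append(ctr); 
    M=np.array(M); print(M, np.linalg.norm(np.diff(M[:,:2],axis=0),axis=1))
    d=(M[3]-M[0])[:2]; print('dir',np.degrees(np.arctan2(d[1],d[0])))
    P=cloud(c); hsv=cv2.cvtColor(c['p'],cv2.COLOR_RGB2HSV)
    region=(P[...,0]>.46)&(P[...,0]<.70)&(P[...,1]>-.25)&(P[...,1]<.32)
    m=(region&(P[...,2]>.009)).astype(np.uint8)
    k,lab,st,ce=cv2.connectedComponentsWithStats(m)
    for i in range(1,k):
        if st[i,4]<15: continue
        Q=P[lab==i]; col=np.median(c['p'][lab==i],axis=0)
        print(ce[i].round(0),st[i,4],'xy mid',(Q.min(0)+Q.max(0))/2,'ext',np.ptp(Q,axis=0),'zmax',Q[:,2].max().round(4),col)
E
python3 meas.py
```

```text
scene0
[[ 0.5578  0.0925  0.008 ]
 [ 0.5533  0.0285  0.008 ]
 [ 0.547  -0.0358  0.008 ]
 [ 0.5222 -0.0954  0.008 ]] [0.0642 0.0646 0.0645]
dir -100.7397986870326
[274. 106.] 396 xy mid [ 0.6795 -0.2383  0.054 ] ext [0.041  0.0229 0.0899] zmax 0.0989 [111. 113. 113.]
[317. 124.] 1030 xy mid [ 0.5701 -0.2307  0.0546] ext [0.1276 0.0385 0.0912] zmax 0.1002 [50. 56. 59.]
[266. 144.] 83 xy mid [ 0.6415 -0.1249  0.0279] ext [0.0217 0.0201 0.0369] zmax 0.0464 [128. 129. 131.]
[306. 155.] 119 xy mid [ 0.5389 -0.137   0.0306] ext [0.0207 0.02   0.0428] zmax 0.052 [49. 50. 53.]
[246. 169.] 191 xy mid [ 0.6408 -0.0369  0.0226] ext [0.023  0.0541 0.0268] zmax 0.036 [117. 108.  86.]
[211. 192.] 181 xy mid [0.6611 0.0816 0.0348] ext [0.0226 0.0234 0.0516] zmax 0.0606 [94. 87. 71.]
[195. 227.] 382 xy mid [0.645  0.1669 0.0166] ext [0.0477 0.0458 0.0151] zmax 0.0241 [40.  40.  40.5]
[239. 233.] 66 xy mid [0.5615 0.128  0.0121] ext [0.0295 0.0169 0.006 ] zmax 0.0151 [165.5 167.  170. ]
[191. 267.] 468 xy mid [0.5945 0.2483 0.0164] ext [0.0467 0.0483 0.0147] zmax 0.0238 [122.  69. 153.]
[233. 307.] 47
[... 574 characters left out ...]
2 xy mid [ 0.5358 -0.1389  0.0308] ext [0.0273 0.0213 0.0434] zmax 0.0526 [46.5 48.5 50.5]
[262. 171.] 175 xy mid [ 0.6418 -0.0363  0.023 ] ext [0.0231 0.0533 0.0279] zmax 0.037 [110. 100.  75.]
[228. 193.] 152 xy mid [0.6622 0.0816 0.0358] ext [0.0218 0.0237 0.0517] zmax 0.0617 [88. 83. 63.]
[212. 226.] 333 xy mid [0.6453 0.1673 0.0171] ext [0.0479 0.0467 0.014 ] zmax 0.0242 [36. 36. 37.]
[255. 232.] 82 xy mid [0.5572 0.1226 0.0125] ext [0.0473 0.0314 0.0068] zmax 0.0159 [157.5 160.  162. ]
[208. 263.] 392 xy mid [0.5959 0.25   0.0168] ext [0.0469 0.0478 0.0155] zmax 0.0246 [116.  59. 148.]
[245. 301.] 414 xy mid [0.4846 0.277  0.0128] ext [0.0492 0.0521 0.0074] zmax 0.0165 [ 69.  82. 103.]
```

Call:
play_rows --rows '[[[-0.05,0.07,0],[0,0,0],1],[[-0.1,0.14,0],[0,0,0],1],[[-0.16,0.21,0],[0,0,0],1],[[-0.21,0.28,0],[0,0,0],1],[[-0.26,0.35,0],[0,0,0],1],[[-0.32,0.42,0],[0,0,0],1],[[-0.37,0.49,0],[0,0,0],1],[[-0.43,0.57,0],[0,0,0],1],[[-0.48,0.64,0],[0,0,0],1],[[-0.53,0.71,0],[0,0,0],1]]'

```text
clock: 1.85
position: [0.4344, 0.2572, 0.4832]
ee_rot: [-2.485, -1.922, 0.004]
force: [0.6, 0.4, 1.3]
width: 0.999
```

```bash
cat > to.py <<'E'
# usage: to.py x y z yawdeg(of tool x in world, mod 180) -> shares from present pose
import sys
from h import *
from cell import arm
from scipy.spatial.transform import Rotation as Rn
s=arm.observe(); x,y,z,yaw=map(float,sys.argv[1:5])
R=Rn.from_rotvec(s['ee_rot']).as_matrix(); p=s['position']
ya=np.radians(yaw); cand=[]
for k in (0,np.pi):
    tx=np.array([np.cos(ya+k),np.sin(ya+k),0]); tz=np.array([0,0,-1.]); T=np.c_[tx,np.cross(tz,tx),tz]
    rv=Rn.from_matrix(R.T@T).as_rotvec(); cand.append(rv)
rv=min(cand,key=np.linalg.norm)
np.set_printoptions(precision=4,suppress=True)
d=R.T@(np.array([x,y,z])-p)
print('shift share',d/.5,'turn share',rv/np.radians(60),'dist',np.linalg.norm(d),'rows',np.linalg.norm(d)/.05,np.degrees(np.linalg.norm(rv))/8.59)
print('now',p,'yaw',np.degrees(np.arctan2(R[1,0],R[0,0])),'q',s['joints'],'clk',s['clock'],'w',s['width'],'F',s['force'])
E
python3 to.py .6 .05 .47 75.5;python3 snap.py 2 scene
```

```text
shift share [-0.3178  0.4248  0.0263] turn share [-0.0016  0.0019 -0.0011] dist 0.26560887039306813 rows 5.312177407861363 0.018815935594077467
now [0.4344 0.2572 0.4832] yaw 75.43679619954669 q [-0.892   0.126   0.299   1.4042 -0.037   1.6195  0.7197] clk 1.85 w 0.9985765429755633 F [0.6242 0.4065 1.2802]
1.9 [-0.8862  0.1263  0.3086  1.4039 -0.0342  1.6194  0.7257] [0.439  0.2503 0.4833] [ 2.491   1.9079 -0.0038] [ 2.3757 -5.4902 -0.0981] 0.9997681138479907
```

View pics/scene2.png

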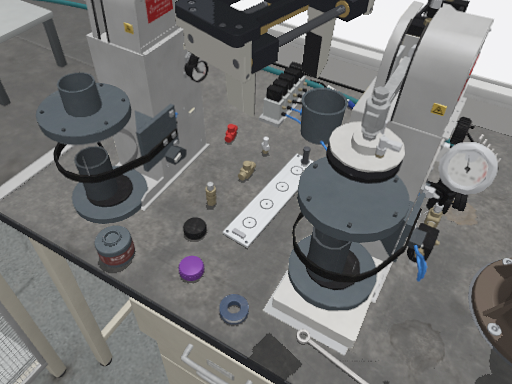

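Call:
play_rows --rows '[[[-0.05,0.07,0],[0,0,0],1],[[-0.1,0.14,0],[0,0,0],1],[[-0.16,0.21,0],[0,0,0],1],[[-0.21,0.28,0],[0,0,0],1],[[-0.26,0.35,0],[0,0,0],1],[[-0.32,0.42,0],[0,0,0],1],[[-0.32,0.42,0],[0,0,0],1]]'

```text
clock: 2.6
position: [0.5985, 0.045, 0.482]
ee_rot: [2.493, 1.91, -0.009]
force: [-0.2, -1.0, 0.5]
width: 0.998
```

```bash
python3 snap.py 3 wrist;python3 to.py .645 .167 .1 85
```

```text
2.65 [-0.4855  0.3223  0.4845  1.1857 -0.1465  1.6712  1.2739] [0.5977 0.0483 0.4823] [-2.4906 -1.9143  0.0067] [-0.6343  0.8721  0.7716] 0.9994301023571894
shift share [0.2562 0.0326 0.7638] turn share [-0.003   0.0028 -0.1651] dist 0.40311894168894896 rows 8.062378833778979 1.1536363913609708
now [0.5977 0.0483 0.4823] yaw 75.09354886715334 q [-0.4855  0.3223  0.4845  1.1857 -0.1465  1.6712  1.2739] clk 2.65 w 0.9994301023571894 F [-0.6343  0.8721  0.7716]
```

View pics/wrist3.png

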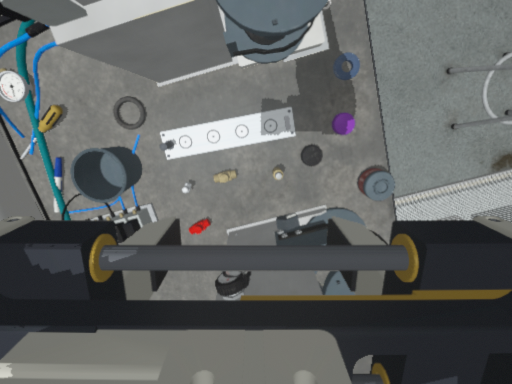

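Run:
```python
from h import *
np.set_printoptions(precision=4,suppress=True)
c=load("wrist3")
r=(100,90,380,240); im=c['p'][r[1]:r[3],r[0]:r[2],::-1]
cv2.imwrite("pics/w3z.png",cv2.resize(im,None,fx=2.85,fy=2.85,interpolation=cv2.INTER_CUBIC))
for k,uv,z in [('seal',(130,112),.005),('tape',(346,66),.007),('knob',(312,155),.011),('coup',(279,173),.06),('tee',(225,176),.022),('valve',(187,186),.045),('m4',(271,126),.008),('m1',(185,142),.008),('machine edge',(160,83),0),('edge2',(327,48),.0)]:
    print(k,onplane(c,[uv],z))
```

```text
seal [[ 0.4502 -0.2014  0.005 ]]
tape [[0.4825 0.2772 0.007 ]]
knob [[0.6481 0.1675 0.011 ]]
coup [[0.6584 0.0834 0.06  ]]
tee [[ 0.6415 -0.036   0.022 ]]
valve [[ 0.6372 -0.1204  0.045 ]]
m4 [[0.5616 0.0933 0.008 ]]
m1 [[ 0.545  -0.1034  0.008 ]]
machine edge [[ 0.4099 -0.1174  0.    ]]
edge2 [[0.4368 0.2472 0.    ]]
```

View pics/w3z.png

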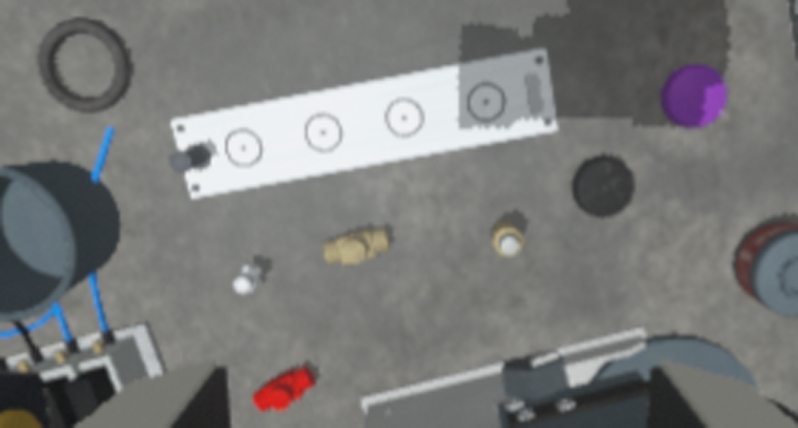

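```bash
python3 to.py .6465 .167 .12 60
```

```text
shift share [0.2568 0.0354 0.7237] turn share [-0.0023  0.0034  0.2516] dist 0.38439030505650246 rows 7.6878061011300485 1.7573070761612388
now [0.5977 0.0483 0.4823] yaw 75.09354886715334 q [-0.4855  0.3223  0.4845  1.1857 -0.1465  1.6712  1.2739] clk 2.65 w 0.9994301023571894 F [-0.6343  0.8721  0.7716]
```

Call:
play_rows --rows '[[[0.05,0.01,0.08],[0,0,0.05],1],[[0.1,0.02,0.16],[0,0,0.1],1],[[0.15,0.03,0.24],[0,0,0.15],1],[[0.2,0.035,0.33],[0,0,0.2],1],[[0.257,0.035,0.42],[0,0,0.25],1],[[0.257,0.035,0.51],[0,0,0.25],1],[[0.257,0.035,0.6],[0,0,0.25],1],[[0.257,0.035,0.68],[0,0,0.25],1],[[0.257,0.035,0.72],[0,0,0.25],1],[[0.257,0.035,0.72],[0,0,0.25],1]]'

```text
clock: 3.65
position: [0.6424, 0.1726, 0.1203]
ee_rot: [-2.711, -1.582, 0.012]
force: [-0.2, 0.2, -0.9]
width: 1.0
```

```bash
python3 snap.py 4 wrist side;python3 to.py .6465 .167 .012 60
```

```text
3.75 [-0.6037  0.6265  0.4161  1.6037 -0.2909  0.9743  0.9629] [0.6456 0.1726 0.1247] [-2.7133 -1.5824  0.0014] [ 1.7431 -0.7809  0.7008] 0.9977054650753564
shift share [-0.0087  0.0072  0.2254] turn share [-0.0009  0.0005  0.0084] dist 0.1128586359582395 rows 2.2571727191647897 0.058884004520795626
now [0.6456 0.1726 0.1247] yaw 60.502185107266335 q [-0.6037  0.6265  0.4161  1.6037 -0.2909  0.9743  0.9629] clk 3.75 w 0.9977054650753564 F [ 1.7431 -0.7809  0.7008]
```

View pics/wrist4.png

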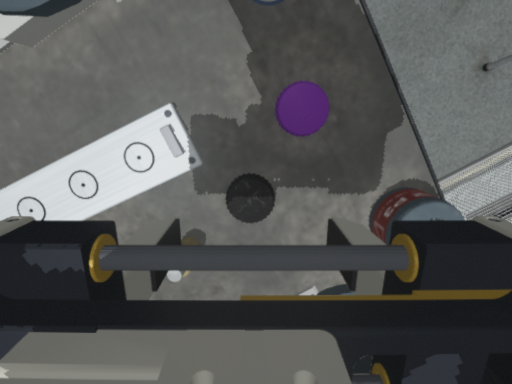

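View pics/side4.png

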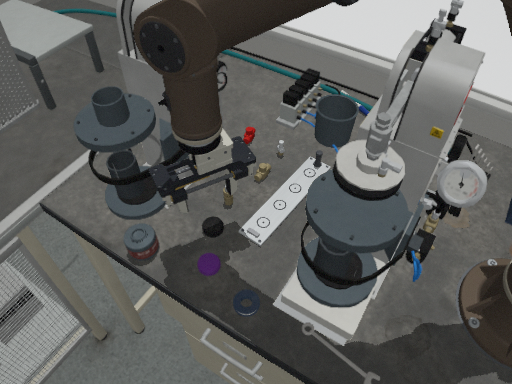

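```bash
cat > mw.py <<'E'
import sys
from h import *
np.set_printoptions(precision=4,suppress=True)
c=load(sys.argv[1])
for a in sys.argv[2:]:
    u,v,z=map(float,a.split(',')); print(a,onplane(c,[(u,v)],z)[0])
E
python3 - <<'E'
from h import *
c=load("wrist4"); g=c['p'].max(2); 
m=((g<62)).astype(np.uint8); sub=np.zeros_like(m); sub[168:217,218:282]=m[168:217,218:282]
k,l,s,ce=cv2.connectedComponentsWithStats(cv2.morphologyEx(sub,cv2.MORPH_OPEN,np.ones((3,3))));print(s,ce)
E
python3 mw.py wrist4 250,198,.016 303,109,.022 139,157,.008 31,210,.008
python3 - <<'E'
from cell import arm,eyes
import numpy as np
P=[]
for i in range(4): P.append(arm.observe()['position']); eyes.get_calibration('wrist')
print(np.array(P))
E
```

```text
[[     0      0    512    384 194811]
 [   226    173     49     44   1797]] [[255.55156536 191.46157045]
 [249.90984975 195.66611018]]
250,198,.016 [0.6471 0.1662 0.016 ]
303,109,.022 [0.5978 0.2479 0.022 ]
139,157,.008 [0.5602 0.0916 0.008 ]
31,210,.008 [ 0.5494 -0.0387  0.008 ]
[[0.64562402 0.1725588  0.12471825]
 [0.64562402 0.1725588  0.12471825]
 [0.64562402 0.1725588  0.12471825]
 [0.64562402 0.1725588  0.12471825]]
```

Call:
play_rows --rows '[[[-0.008,0.006,0.07],[0,0,0.01],1],[[-0.008,0.006,0.13],[0,0,0.01],1],[[-0.008,0.006,0.13],[0,0,0.01],1]]'

```text
clock: 4.05
position: [0.6451, 0.1669, 0.0579]
ee_rot: [-2.721, -1.567, 0.006]
force: [-0.8, 0.4, 0.1]
width: 1.001
```

```bash
cat > avg.py <<'E'
# average several noisy readings (camera calls cost .05 s each)
import sys
from cell import arm,eyes
import numpy as np
P=[];n=int(sys.argv[1]) if len(sys.argv)>1 else 4
for i in range(n):
    P.append(np.r_[arm.observe()['position'],arm.observe()['force']]); eyes.get_image('side')
P=np.array(P);print(P.round(4)); print('mean',P.mean(0).round(4))
E
python3 avg.py 4; python3 to.py .6467 .167 .012 60
```

```text
[[ 0.6451  0.1669  0.0579 -0.7798  0.3941  0.1023]
 [ 0.6464  0.1671  0.06    0.2483  0.2273  0.7655]
 [ 0.6476  0.1672  0.0614 -0.2117  0.2466  0.011 ]
 [ 0.6483  0.1673  0.0621  0.3886  0.2183 -0.1814]]
mean [ 0.6468  0.1671  0.0604 -0.0887  0.2716  0.1743]
shift share [-0.0026 -0.0031  0.1007] turn share [ 0.0023 -0.0028 -0.0022] dist 0.05040791643651196 rows 1.0081583287302391 0.029459910243854772
now [0.6485 0.1673 0.0624] yaw 59.867565558525904 q [-0.5773  0.6961  0.3882  1.6508 -0.3276  0.8558  0.99  ] clk 4.25 w 0.9993612015753229 F [ 0.4127  0.3289 -0.1176]
```

Call:
play_rows --rows '[[[-0.004,-0.003,0.05],[0,0,0],1],[[-0.004,-0.003,0.1],[0,0,0],1],[[-0.004,-0.003,0.1],[0,0,0],1],[[-0.004,-0.003,0.1],[0,0,0],1],[[-0.004,-0.003,0.1],[0,0,0],0],[[-0.004,-0.003,0.1],[0,0,0],-0.3],[[-0.004,-0.003,0.1],[0,0,0],-0.3],[[-0.004,-0.003,0.1],[0,0,0],-0.3],[[-0.004,-0.003,0.1],[0,0,0],-0.3]]' --newtons 15

```text
clock: 5.15
position: [0.6446, 0.1658, 0.0099]
ee_rot: [-2.723, -1.567, -0.0]
force: [-1.0, 0.2, 0.0]
width: 0.611
```

```bash
python3 to.py .559 .093 .10 85
```

```text
shift share [-0.2119 -0.075  -0.1803] turn share [ 0.     -0.0001 -0.4191] dist 0.14406654269520505 rows 2.881330853904101 2.92737670462755
now [0.6446 0.1658 0.0099] yaw 59.85383495257692 q [-0.5588  0.7578  0.3582  1.6847 -0.3559  0.7639  1.0135] clk 5.15 w 0.6112270155325492 F [-1.0183  0.1643  0.0011]
```

Call:
play_rows --rows '[[[0,0,0],[0,0,0],-0.3],[[0,0,0],[0,0,0],-0.3],[[0,0,0],[0,0,0],-0.3]]'

```text
clock: 5.45
position: [0.6447, 0.1658, 0.0098]
ee_rot: [-2.723, -1.567, -0.0]
force: [-0.4, -0.2, 0.3]
width: 0.508
```

```bash
python3 to.py .559 .093 .10 85
```

```text
shift share [-0.2119 -0.0751 -0.1805] turn share [ 0.     -0.0001 -0.4191] dist 0.14415927231340997 rows 2.8831854462681994 2.9272802095832606
now [0.6447 0.1658 0.0098] yaw 59.85466326339375 q [-0.5587  0.758   0.3581  1.6847 -0.3559  0.7638  1.0136] clk 5.45 w 0.5075491732596485 F [-0.3553 -0.2466  0.3046]
```

```bash
python3 to.py .5595 .0925 .12 35
```

```text
shift share [-0.2123 -0.0737 -0.2205] turn share [-0.     -0.0001  0.4142] dist 0.15741501696054344 rows 3.1483003392108686 2.893441624812369
now [0.6447 0.1658 0.0098] yaw 59.85466326339375 q [-0.5587  0.758   0.3581  1.6847 -0.3559  0.7638  1.0136] clk 5.45 w 0.5075491732596485 F [-0.3553 -0.2466  0.3046]
```

Call:
play_rows --rows '[[[0,0,-0.08],[0,0,0],-0.3],[[0,0,-0.16],[0,0,0],-0.3],[[0,0,-0.22],[0,0,0],-0.3],[[-0.05,-0.02,-0.22],[0,0,0.1],-0.3],[[-0.1,-0.04,-0.22],[0,0,0.2],-0.3],[[-0.16,-0.06,-0.22],[0,0,0.3],-0.3],[[-0.212,-0.074,-0.22],[0,0,0.414],-0.3],[[-0.212,-0.074,-0.22],[0,0,0.414],-0.3],[[-0.212,-0.074,-0.22],[0,0,0.414],-0.3],[[-0.212,-0.074,-0.22],[0,0,0.414],-0.3]]'

```text
clock: 6.45
position: [0.5602, 0.0937, 0.1198]
ee_rot: [-2.995, -0.949, -0.001]
force: [0.2, 1.0, -0.9]
width: 0.505
```

```bash
python3 snap.py 5 wrist side;python3 to.py .5595 .0925 .02 35
```

```text
6.55 [-0.6483  0.5051  0.5497  1.8807 -0.3434  0.8497  0.6887] [0.5601 0.0936 0.1197] [-2.9951 -0.9482 -0.0008] [-0.3391 -0.16   -0.1112] 0.5090022288973419
shift share [-0.0023  0.001   0.1993] turn share [ 0.0001 -0.0005  0.0022] dist 0.09966330413302138 rows 1.9932660826604276 0.015778489453160797
now [0.5601 0.0936 0.1197] yaw 35.13260745987547 q [-0.6483  0.5051  0.5497  1.8807 -0.3434  0.8497  0.6887] clk 6.55 w 0.5090022288973419 F [-0.3391 -0.16   -0.1112]
```

View pics/side5.png

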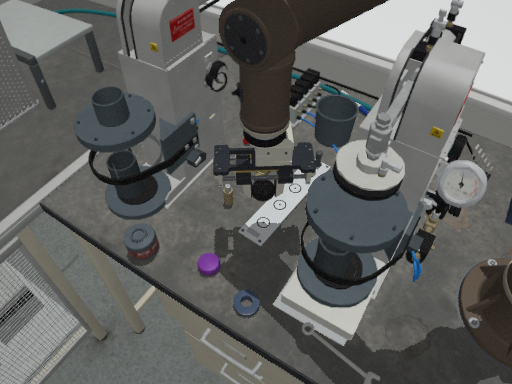

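View pics/wrist5.png

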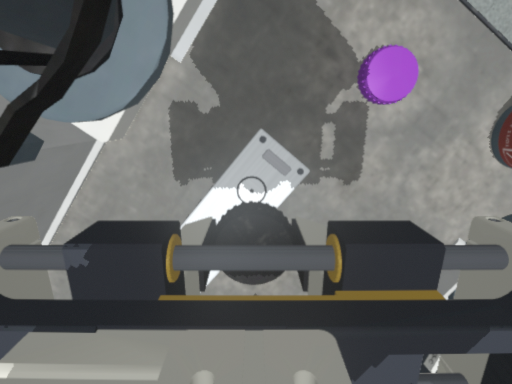

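```bash
python3 mw.py wrist5 252,190,.008
```

```text
252,190,.008 [0.5608 0.0923 0.008 ]
```

Call:
play_rows --rows '[[[-0.002,0.001,0.07],[0,0,0],-0.3],[[-0.002,0.001,0.14],[0,0,0],-0.3],[[-0.002,0.001,0.19],[0,0,0],-0.3],[[-0.002,0.001,0.202],[0,0,0],-0.3],[[-0.002,0.001,0.202],[0,0,0],-0.3],[[-0.002,0.001,0.202],[0,0,0],-0.3]]'

```text
clock: 7.15
position: [0.5596, 0.0919, 0.0191]
ee_rot: [2.996, 0.946, 0.001]
force: [0.5, -0.6, -0.7]
width: 0.51
```

```bash
python3 avg.py 2; python3 to.py .5595 .0925 .12 35
```

```text
[[ 0.5596  0.0919  0.0191  0.544  -0.5767 -0.7454]
 [ 0.5597  0.092   0.0193  0.6657 -0.1062 -0.7579]]
mean [ 0.5596  0.0919  0.0192  0.6048 -0.3414 -0.7516]
shift share [ 0.0006 -0.0009 -0.2013] turn share [ 0.0004 -0.0011  0.0008] dist 0.10063388104315232 rows 2.0126776208630464 0.009923333679225169
now [0.5596 0.092  0.0194] yaw 35.0450983823352 q [-0.5723  0.6438  0.4531  1.9485 -0.4505  0.6481  0.7784] clk 7.25 w 0.5061629206068264 F [ 0.2536 -0.1128 -0.4112]
```

Call:
play_rows --rows '[[[0,0,0.003],[0,0,0],-0.3],[[0,0,0.003],[0,0,0],-0.3],[[0,0,0.003],[0,0,0],0.4],[[0,0,0.003],[0,0,0],0.4],[[0,0,0.003],[0,0,0],0.4],[[0,0,0.003],[0,0,0],0.4],[[0,0,0.003],[0,0,0],0.4]]'

```text
clock: 7.95
position: [0.5589, 0.0917, 0.0173]
ee_rot: [-2.996, -0.945, -0.0]
force: [0.3, -0.4, -0.3]
width: 0.698
```

Call:
play_rows --rows '[[[0,0,-0.04],[0,0,0],0.4],[[0,0,-0.1],[0,0,0],0.4],[[0,0,-0.2],[0,0,0],0.4],[[0,0,-0.3],[0,0,0],0.4],[[0,0,-0.4],[0,0,0],0.4],[[0,0,-0.4],[0,0,0],0.4]]'

```text
clock: 8.55
position: [0.5625, 0.0915, 0.2239]
ee_rot: [2.996, 0.944, 0.017]
force: [-0.1, -0.2, -0.8]
width: 0.7
```

```bash
python3 to.py .66 .05 .28 90
```

```text
shift share [ 0.1133  0.1803 -0.1104] turn share [ 0.0076 -0.0075 -0.917 ] dist 0.11993003748966242 rows 2.3986007497932484 6.405773136939649
now [0.5625 0.0915 0.2239] yaw 34.97856655550387 q [-0.7098  0.3842  0.6258  1.7716 -0.2571  1.0569  0.617 ] clk 8.55 w 0.6997904054537646 F [-0.085  -0.2054 -0.7522]
```

Call:
play_rows --rows '[[[0.02,0.03,-0.05],[0,0,-0.13],0.4],[[0.04,0.08,-0.11],[0,0,-0.26],0.4],[[0.08,0.13,-0.11],[0,0,-0.4],0.4],[[0.11,0.18,-0.11],[0,0,-0.54],0.4],[[0.12,0.22,-0.11],[0,0,-0.68],0.4],[[0.12,0.24,-0.11],[0,0,-0.82],0.4],[[0.12,0.24,-0.11],[0,0,-0.91],0.4],[[0.12,0.24,-0.11],[0,0,-0.91],0.4],[[0.12,0.24,-0.11],[0,0,-0.91],0.4],[[0.12,0.24,-0.11],[0,0,-0.91],0.4]]'

```text
clock: 9.55
position: [0.6767, 0.0283, 0.2721]
ee_rot: [-2.231, -2.212, -0.0]
force: [-0.2, 0.5, 0.1]
width: 0.697
```

```bash
python3 snap.py 6 wrist
python3 - <<'E'
from h import *
c=load("wrist6")
im=c['p'][0:240,:,::-1]
cv2.imwrite("pics/w6z.png",cv2.resize(im,None,fx=1.56,fy=1.56,interpolation=cv2.INTER_CUBIC))
E
```

```text
9.6 [-0.3702  0.5135  0.4064  1.3989 -0.2048  1.2709  1.6126] [0.6767 0.0283 0.2722] [-2.2301 -2.2125 -0.    ] [ 0.0692  0.8783 -0.3813] 0.7003006138634277
```

View pics/w6z.png

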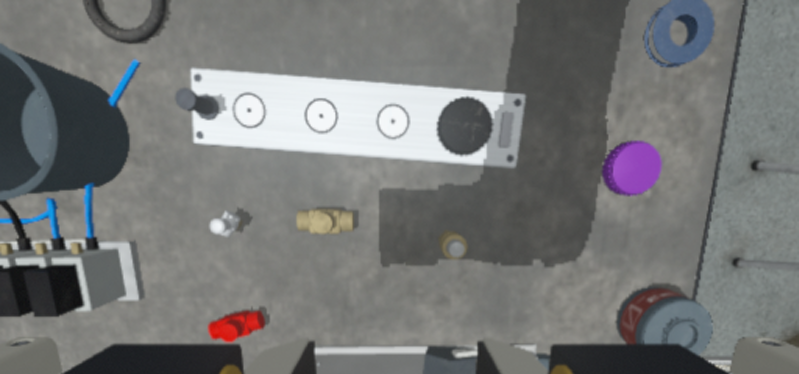

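Run:
```python
from h import *
c=load("wrist6")
def crop(u,v,r,f): 
    im=c['p'][v-r:v+r,u-r:u+r,::-1]; return cv2.resize(im,(390,390),interpolation=cv2.INTER_CUBIC)
cv2.imwrite("pics/w6c.png",np.hstack([crop(291,157,22,0),crop(145,143,22,0)]))
m=lambda u,v:(u/1.56,v/1.56)
K=[('M1',249,110,.008),('M2',321,116,.008),('M3',393,121,.008),('knob',465,126,.03),('tee branch',322,221,.035),('tee L',297,221,.012),('tee R',354,221,.012),('coup',456,247,.06),('valve',221,228,.045),('post',186,98,.053)]
for k,u,v,z in K: print(k,onplane(c,[m(u,v)],z)[0].round(4))
```

```text
M1 [ 0.5441 -0.1027  0.008 ]
M2 [ 0.55   -0.0377  0.008 ]
M3 [0.5549 0.0275 0.008 ]
knob [0.5622 0.0897 0.03  ]
tee branch [ 0.6418 -0.0371  0.035 ]
tee L [ 0.6436 -0.0649  0.012 ]
tee R [ 0.6441 -0.0106  0.012 ]
coup [0.6626 0.0805 0.06  ]
valve [ 0.6461 -0.125   0.045 ]
post [ 0.5413 -0.1383  0.053 ]
```

View pics/w6c.png

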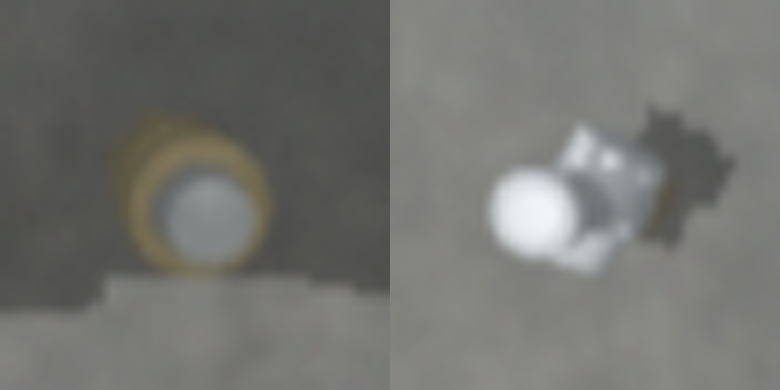

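Run:
```python
from h import *
for n in ['side4','side5']:
    c=load(n);P=cloud(c); o=-c['R'].T@c['t']
    for u,v in [(176,40),(190,90),(195,140),(200,175),(260,30),(265,80),(265,130),(300,20),(340,5),(370,0),(265,150),(230,160)]: print(n,u,v,P[v,u].round(3),c['p'][v,u])
```

```text
side4 176 40 [0.615 0.222 0.502] [47 48 49]
side4 190 90 [0.62  0.204 0.413] [54 46 40]
side4 195 140 [0.622 0.206 0.316] [30 29 29]
side4 200 175 [0.63  0.198 0.221] [28 30 32]
side4 260 30 [0.511 0.189 0.53 ] [39 33 28]
side4 265 80 [ 0.854 -0.392  0.   ] [102 104 100]
side4 265 130 [ 0.728 -0.188 -0.002] [104 103  97]
side4 300 20 [ 0.823 -0.546  0.148] [214 216 216]
side4 340 5 [0.421 0.183 0.581] [163 164 164]
side4 370 0 [ 0.613 -0.545  0.268] [213 214 215]
side4 265 150 [ 0.684 -0.118 -0.   ] [101  99  95]
side4 230 160 [0.601 0.145 0.23 ] [119 118 112]
side5 176 40 [0.779 0.055 0.375] [96 91 87]
side5 190 90 [0.779 0.036 0.25 ] [98 99 98]
side5 195 140 [0.761 0.062 0.136] [93 96 96]
side5 200 175 [ 0.775  0.048 -0.002] [106 108 107]
side5 260 30 [0.537 0.148 0.504] [32 32 35]
side5 265 80 [0.539 0.129 0.417] [53 44 37]
side5 265 130 [0.537 0.129 0.321] [54 48 42]
side5 300 20 [0.483 0.144 0.531] [45 39 32]
side5 340 5 [0.436 0.144 0.562] [44 39 32]
side5 370 0 [0.406 0.137 0.573] [41 33 29]
side5 265 150 [0.539 0.124 0.271] [120 119 112]
side5 230 160 [ 0.74  -0.035  0.001] [73 72 71]
```

```bash
python3 to.py .6617 .0813 .12 90
```

```text
shift share [ 0.1057 -0.0308  0.3044] turn share [-0.0001 -0.0002 -0.0076] dist 0.1618362893223335 rows 3.2367257864466694 0.05292446876394449
now [0.6767 0.0283 0.2722] yaw 89.5455670892919 q [-0.3702  0.5135  0.4064  1.3989 -0.2048  1.2709  1.6126] clk 9.6 w 0.7003006138634277 F [ 0.0692  0.8783 -0.3813]
```

Call:
play_rows --rows '[[[0.03,-0.01,0.08],[0,0,0],0.4],[[0.07,-0.02,0.16],[0,0,0],0.4],[[0.106,-0.031,0.24],[0,0,0],0.4],[[0.106,-0.031,0.304],[0,0,0],0.4],[[0.106,-0.031,0.304],[0,0,0],0.4],[[0.106,-0.031,0.304],[0,0,0],0.4],[[0.106,-0.031,0.304],[0,0,0],0.4]]'

```text
clock: 10.3
position: [0.6633, 0.0802, 0.1227]
ee_rot: [2.229, 2.211, 0.004]
force: [-0.3, -0.2, 0.1]
width: 0.699
```

```bash
python3 snap.py 7 wrist side; python3 to.py .6617 .0813 .03 90
```

```text
10.4 [-0.4274  0.6182  0.3563  1.6074 -0.2498  0.9575  1.5752] [0.6632 0.0804 0.1225] [2.2285 2.2113 0.0045] [-0.0001  0.2104 -1.0485] 0.6972680178110049
shift share [ 0.0017 -0.0037  0.185 ] turn share [ 0.0034 -0.0004 -0.0074] dist 0.09253607229599733 rows 1.8507214459199466 0.05707724996618399
now [0.6632 0.0804 0.1225] yaw 89.55471689006286 q [-0.4274  0.6182  0.3563  1.6074 -0.2498  0.9575  1.5752] clk 10.4 w 0.6972680178110049 F [-0.0001  0.2104 -1.0485]
```

View pics/wrist7.png

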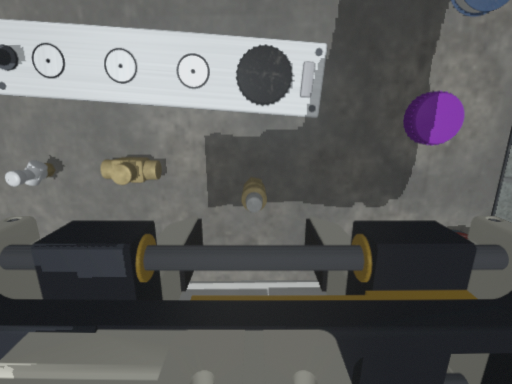

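Call:
play_rows --rows '[[[0.002,-0.003,0.07],[0,0,0],0.4],[[0.002,-0.003,0.14],[0,0,0],0.4],[[0.002,-0.003,0.185],[0,0,0],0.4],[[0.002,-0.003,0.185],[0,0,0],0.4],[[0.002,-0.003,0.185],[0,0,0],0.4],[[0.002,-0.003,0.185],[0,0,0],-0.2],[[0.002,-0.003,0.185],[0,0,0],-0.8],[[0.002,-0.003,0.185],[0,0,0],-0.8],[[0.002,-0.003,0.185],[0,0,0],-0.8],[[0.002,-0.003,0.185],[0,0,0],-0.8]]' --newtons 20

```text
clock: 11.4
position: [0.6603, 0.082, 0.028]
ee_rot: [2.229, 2.214, 0.001]
force: [0.4, -0.5, -0.6]
width: 0.313
```

Call:
play_rows --rows '[[[0,0,0],[0,0,0],-0.8],[[0,0,0],[0,0,0],-0.8],[[0,0,0],[0,0,0],-0.8],[[0,0,0],[0,0,0],-0.8]]'

```text
clock: 11.8
position: [0.6603, 0.0819, 0.0278]
ee_rot: [2.229, 2.214, 0.0]
force: [-0.1, -0.9, 1.6]
width: 0.225
```

```bash
python3 to.py .544 -.102 .15 175.4
```

```text
shift share [-0.3694 -0.2301 -0.2444] turn share [ 0.0001  0.0001 -1.4299] dist 0.2495395073073318 rows 4.990790146146636 9.98748388509828
now [0.6603 0.0819 0.0278] yaw 89.60751360980791 q [-0.4029  0.7267  0.3131  1.6746 -0.2933  0.7867  1.6086] clk 11.8 w 0.22481717239911417 F [-0.0524 -0.9231  1.5999]
```

Call:
play_rows --rows '[[[0,0,-0.09],[0,0,0],-0.8],[[0,0,-0.18],[0,0,0],-0.8],[[-0.03,-0.03,-0.244],[0,0,-0.13],-0.8],[[-0.08,-0.07,-0.244],[0,0,-0.26],-0.8],[[-0.13,-0.11,-0.244],[0,0,-0.4],-0.8],[[-0.19,-0.15,-0.244],[0,0,-0.53],-0.8],[[-0.25,-0.19,-0.244],[0,0,-0.66],-0.8],[[-0.31,-0.21,-0.244],[0,0,-0.8],-0.8],[[-0.369,-0.23,-0.244],[0,0,-0.9],-0.8],[[-0.369,-0.23,-0.244],[0,0,-0.9],-0.8]]'

```text
clock: 12.8
position: [0.5419, -0.1073, 0.1498]
ee_rot: [-0.986, -2.983, 0.004]
force: [-0.3, -1.4, -1.0]
width: 0.225
```

```bash
python3 to.py .544 -.102 .15 175.4
```

```text
shift share [ 0.003   0.011  -0.0004] turn share [-0.0024 -0.0001 -0.533 ] dist 0.005703916519452507 rows 0.11407833038905013 3.7230867182212015
now [ 0.5419 -0.1073  0.1498] yaw 143.4190310422803 q [-0.0158  0.4053  0.1518  1.8644 -0.0744  0.8781  2.6746] clk 12.8 w 0.2248858742335235 F [-0.2882 -1.3648 -0.9943]
```

Call:
play_rows --rows '[[[0,0,0],[0,0,0.14],-0.8],[[0,0,0],[0,0,0.28],-0.8],[[0,0,0],[0,0,0.42],-0.8],[[0,0,0],[0,0,0.56],-0.8],[[0,0,0],[0,0,0.7],-0.8],[[0,0,0],[0,0,0.84],-0.8],[[0,0,0],[0,0,0.98],-0.8]]'

```text
clock: 13.5
position: [0.544, -0.1011, 0.1495]
ee_rot: [-2.326, -2.111, 0.0]
force: [0.4, -0.5, -1.0]
width: 0.224
```

Call:
play_rows --rows '[[[0,0,0],[0,0,0.14],-0.8],[[0,0,0],[0,0,0.28],-0.8],[[0,0,0],[0,0,0.42],-0.8],[[0,0,0],[0,0,0.56],-0.8],[[0,0,0],[0,0,0.7],-0.8],[[0,0,0],[0,0,0.84],-0.8],[[0,0,0],[0,0,0.98],-0.8]]'

```text
clock: 14.2
position: [0.5441, -0.101, 0.1496]
ee_rot: [-3.063, -0.697, 0.0]
force: [1.0, 0.3, -2.0]
width: 0.221
```

```bash
python3 to.py .544 -.102 .15 175.4
```

```text
shift share [-0.001   0.0017 -0.0009] turn share [-0.0003  0.0001  0.5043] dist 0.001079059767427694 rows 0.021581195348553878 3.5221360360726126
now [ 0.5441 -0.101   0.1496] yaw 25.655141640676007 q [-0.3992  0.4667  0.6802  1.8929 -0.3671  0.9094  0.9062] clk 14.2 w 0.22147321379092927 F [ 1.0256  0.2628 -1.9518]
```

Call:
play_rows --rows '[[[0,0.002,0],[0,0,0.14],-0.8],[[0,0.002,0],[0,0,0.28],-0.8],[[0,0.002,0],[0,0,0.42],-0.8],[[0,0.002,0],[0,0,0.504],-0.8],[[0,0.002,0],[0,0,0.504],-0.8],[[0,0.002,0],[0,0,0.504],-0.8]]'

```text
clock: 14.8
position: [0.5445, -0.1022, 0.1496]
ee_rot: [3.14, -0.111, -0.001]
force: [-1.0, 0.1, -0.6]
width: 0.225
```

```bash
python3 snap.py 8 wrist side; python3 to.py .544 -.102 .0365 175.4
```

```text
14.9 [-0.4871  0.5067  0.8253  1.8978 -0.4589  0.9366  0.4843] [ 0.5445 -0.1024  0.1497] [-3.1394  0.1124  0.    ] [ 0.4673 -0.1435 -1.7719] 0.224727838903225
shift share [-0.001  -0.0007  0.2264] turn share [-0.0002  0.      0.0083] dist 0.11319190158642975 rows 2.2638380317285947 0.05806168810978066
now [ 0.5445 -0.1024  0.1497] yaw -4.101413154597908 q [-0.4871  0.5067  0.8253  1.8978 -0.4589  0.9366  0.4843] clk 14.9 w 0.224727838903225 F [ 0.4673 -0.1435 -1.7719]
```

View pics/wrist8.png

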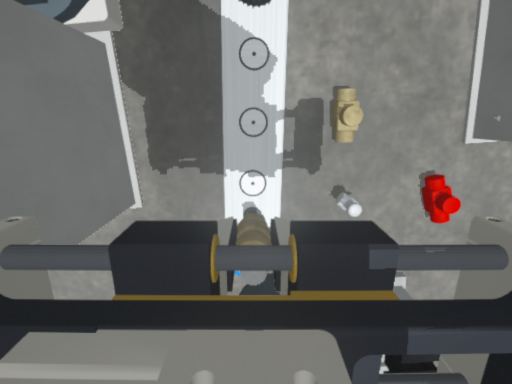

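View pics/side8.png

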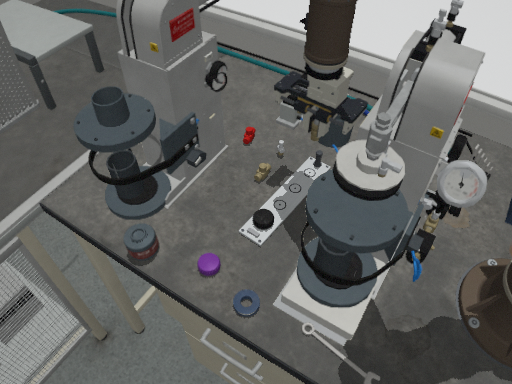

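```bash
python3 mw.py wrist8 253,183,.008 253,122,.008 253,54,.008 350,209,.045 347,117,.035 345,87,.012 345,141,.012 342,200,.019
```

```text
253,183,.008 [ 0.545  -0.1031  0.008 ]
253,122,.008 [ 0.5496 -0.0381  0.008 ]
253,54,.008 [0.5543 0.0265 0.008 ]
350,209,.045 [ 0.6394 -0.1272  0.045 ]
347,117,.035 [ 0.6381 -0.0391  0.035 ]
345,87,.012 [ 0.6433 -0.0106  0.012 ]
345,141,.012 [ 0.644  -0.0639  0.012 ]
342,200,.019 [ 0.6396 -0.126   0.019 ]
```

Call:
play_rows --rows '[[[-0.001,-0.001,0.07],[0,0,0],-0.8],[[-0.001,-0.001,0.14],[0,0,0],-0.8],[[-0.001,-0.001,0.2],[0,0,0],-0.8],[[-0.001,-0.001,0.224],[0,0,0],-0.8],[[-0.001,-0.001,0.224],[0,0,0],-0.8],[[-0.001,-0.001,0.224],[0,0,0],-0.8],[[-0.001,-0.001,0.224],[0,0,0],-0.8]]'

```text
clock: 15.6
position: [0.5448, -0.1023, 0.0389]
ee_rot: [-3.139, 0.115, -0.003]
force: [-0.2, -0.0, -0.8]
width: 0.213
```

```bash
python3 to.py .544 -.102 .036 175.4
```

```text
shift share [-0.0017 -0.0005  0.0057] turn share [-0.0001 -0.0018  0.0065] dist 0.0030039616715858072 rows 0.060079233431716145 0.04694283137934743
now [ 0.5448 -0.1023  0.0389] yaw -4.210877492286867 q [-0.3803  0.6519  0.6837  1.9827 -0.6188  0.7224  0.6108] clk 15.6 w 0.21311563876376122 F [-0.1815 -0.0117 -0.8195]
```

Call:
play_rows --rows '[[[-0.001,0,0.003],[0,0,0],-0.8],[[-0.001,0,0.005],[0,0,0],-0.8],[[-0.001,0,0.005],[0,0,0],-0.8],[[-0.001,0,0.005],[0,0,0],-0.8]]'

```text
clock: 16.0
position: [0.5435, -0.102, 0.0353]
ee_rot: [-3.139, 0.116, -0.0]
force: [-0.0, 0.0, -1.5]
width: 0.211
```

Call:
play_rows --rows '[[[-0.001,0,0],[0,0,0],-0.4],[[-0.001,0,0],[0,0,0],0],[[-0.001,0,0],[0,0,0],0],[[-0.001,0,0],[0,0,0],0],[[-0.001,0,0],[0,0,0],0]]'

```text
clock: 16.5
position: [0.543, -0.1021, 0.0352]
ee_rot: [-3.139, 0.116, -0.0]
force: [-0.1, 0.2, -0.2]
width: 0.496
```

Call:
play_rows --rows '[[[0,0,-0.04],[0,0,0],0],[[0,0,-0.1],[0,0,0],0],[[0,0,-0.18],[0,0,0],0],[[0,0,-0.26],[0,0,0],0],[[0,0,-0.26],[0,0,0],0]]'

```text
clock: 17.0
position: [0.5456, -0.1033, 0.1699]
ee_rot: [3.139, -0.117, 0.012]
force: [0.3, 0.1, 0.3]
width: 0.499
```

```bash
python3 snap.py 9 wrist side; python3 to.py .640 -.126 .13 97;python3 - <<'E'
from h import *
c=load("side9"); r=(220,100,380,260); im=c['p'][r[1]:r[3],r[0]:r[2],::-1]
a=cv2.resize(im,None,fx=2.4,fy=2.4,interpolation=cv2.INTER_CUBIC)
c=load("wrist9"); b=cv2.resize(c['p'][:,:,::-1],(400,300))
b=cv2.copyMakeBorder(b,0,84,0,0,0); cv2.imwrite("pics/c9.png",np.hstack([a,b]))
E
```

```text
17.1 [-0.5065  0.4857  0.8481  1.8854 -0.4409  0.9661  0.4683] [ 0.5435 -0.1019  0.166 ] [-3.1389  0.1153 -0.0031] [-0.8991  0.0546 -0.9018] 0.49879835456197613
shift share [0.1959 0.0339 0.0723] turn share [-0.0018 -0.0011  1.3132] dist 0.10579464136337233 rows 2.115892827267446 9.172700960259094
now [ 0.5435 -0.1019  0.166 ] yaw -4.206607083407194 q [-0.5065  0.4857  0.8481  1.8854 -0.4409  0.9661  0.4683] clk 17.1 w 0.49879835456197613 F [-0.8991  0.0546 -0.9018]
```

View pics/c9.png

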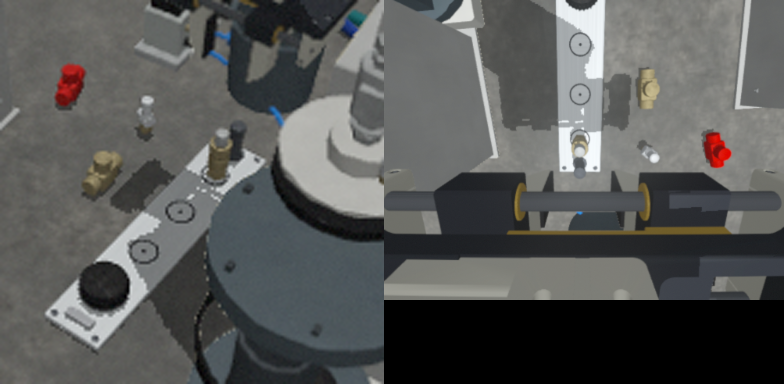

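Run:
```python
from h import *
A=[]
for n,u,v in [("wrist8",346,205),("wrist9",338,195),("wrist8",346,115)]:
    c=load(n); A.append(cv2.resize(c['p'][v-32:v+32,u-32:u+32,::-1],(260,260),interpolation=cv2.INTER_CUBIC))
cv2.imwrite("pics/v9.png",np.hstack(A))
```

```text
(no output)
```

View pics/v9.png

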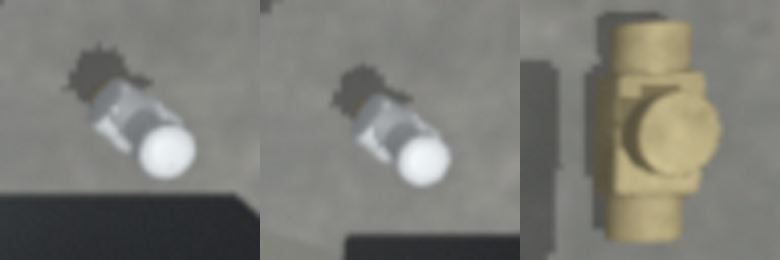

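Run:
```python
from h import *
for n in ["scene0","side0","wrist3","wrist6","wrist8"]:
    c=load(n);P=cloud(c)[:215].reshape(-1,3); 
    print(n)
    for x0 in (.60,.62,.64,.66,.68,.70):
        for y0 in np.arange(-.27,-.19,.01):
            m=(P[:,0]>x0)&(P[:,0]<x0+.02)&(P[:,1]>y0)&(P[:,1]<y0+.01)
            print(f"{np.nanmax(P[m,2]):.3f}" if m.any() else " --- ",end=' ')
        print(x0)
print(np.arange(-.27,-.19,.01))
```

```text
scene0
0.097 0.099 0.099 0.099 -0.001 0.001 -0.000 0.000 -0.000 0.6
-0.001 0.031 0.032 0.001 0.000 0.000 0.001 0.000 0.000 0.62
0.010 0.052 0.031 0.011 0.007 0.001 0.000 0.001 0.000 0.64
0.097 0.098 0.099 0.064 0.010 0.000 0.000 0.001 -0.000 0.66
0.098 0.097 0.097 0.075 0.010 0.000 0.000 0.000 0.001 0.68
0.097 0.097 0.097 0.065 0.012 -0.000 0.000 0.001 -0.000 0.7
side0
0.099 0.100 0.099 0.101 0.002 0.002 0.001 0.002 0.002 0.6
0.002 0.034 0.034 0.002 0.003 0.002 0.002 0.003 0.002 0.62
0.012 0.056 0.032 0.014 0.002 0.002 0.003 0.003 0.003 0.64
0.097 0.099 0.099 0.083 0.015 0.002 0.001 0.002 0.002 0.66
0.099 0.099 0.100 0.066 0.014 0.003 0.001 0.002 0.001 0.68
0.098 0.098 0.101 0.078 0.012 0.002 0.002 0.002 0.001 0.7
wrist3
0.101 0.102 0.101 0.101 0.002 0.003 0.002 0.004 0.002 0.6
0.002 0.036 0.035 0.003 0.002 0.003 0.002 0.002 0.002 0.62
0.006 0.054 0.035 0.012 0.003 0.002 0.002 0.002 0.002 0.64
0.052 0.058 0.064 0.014 0.012 0.002 0.002 0.002 0.002 0.66
 ---   ---  0.021 0.013 0.014 0.003 0.002 0.001 0.002 0.68
 ---   ---   ---   ---   ---   ---  0.000 0.001 0.001 0.7
wrist6
0.102 0.102 0.102 0.103 0.003 0.003 0.002 0.003 0.003 0.6
0.002 0.035 0.036 0.002 0.002 0.002 0.003 0.002 0.002 0.62
0.003 0.055 0.055 0.003 0.002 0.002 0.002 0.003 0.002 0.64
0.101 0.101 0.101 0.065 0.013 0.002 0.003 0.002 0.004 0.66
0.100 0.101 0.100 0.066 0.013 0.002 0.002 0.002 0.002 0.68
0.100 0.101 0.101 0.058 0.013 0.002 0.002 0.002 0.002 0.7
wrist8
 ---   ---   ---   ---   ---   ---   ---   ---   ---  0.6
 ---   ---   ---   ---   ---   ---   ---   ---   ---  0.62
 ---   ---   ---   ---   ---   ---   ---   ---   ---  0.64
 ---   ---   ---   ---   ---   ---   ---   ---   ---  0.66
 ---   ---   ---   ---   ---   ---   ---   ---   ---  0.68
 ---   ---   ---   ---   ---   ---   ---   ---   ---  0.7
[-0.27 -0.26 -0.25 -0.24 -0.23 -0.22 -0.21 -0.2  -0.19]
```

Call:
play_rows --rows '[[[0.03,0,0],[0,0,0.14],0],[[0.06,0.01,0],[0,0,0.28],0],[[0.1,0.02,0],[0,0,0.42],0],[[0.14,0.02,0],[0,0,0.56],0],[[0.17,0.03,0],[0,0,0.7],0],[[0.196,0.034,0],[0,0,0.84],0],[[0.196,0.034,0],[0,0,0.98],0]]'

```text
clock: 17.8
position: [0.6401, -0.1264, 0.1632]
ee_rot: [2.672, -1.649, -0.002]
force: [-0.3, 0.1, 0.1]
width: 0.504
```

Call:
play_rows --rows '[[[0,0,0],[0,0,0.14],0],[[0,0,0],[0,0,0.28],0],[[0,0,0],[0,0,0.4],0],[[0,0,0],[0,0,0.4],0],[[0,0,0],[0,0,0.4],0]]'

```text
clock: 18.3
position: [0.6389, -0.1262, 0.164]
ee_rot: [2.281, -2.158, -0.002]
force: [-0.2, 0.6, 0.7]
width: 0.501
```

```bash
python3 snap.py 10 wrist; python3 to.py .640 -.126 .014 93;python3 - <<'E'
from h import *
c=load("wrist10"); cv2.imwrite("pics/w10z.png",cv2.resize(c['p'][100:230,160:350,::-1],None,fx=4,fy=4,interpolation=cv2.INTER_CUBIC))
E
```

```text
18.35 [-0.5364  0.8066  1.1675  1.643  -0.7802  1.2328 -0.7156] [ 0.6391 -0.1262  0.1644] [ 2.2813 -2.1587 -0.0015] [-0.3428 -0.687   0.4909] 0.5035532688270176
shift share [-0.0003 -0.0022  0.3007] turn share [0.0012 0.0001 0.0027] dist 0.15035659744926327 rows 3.0071319489852653 0.020592753726161463
now [ 0.6391 -0.1262  0.1644] yaw -86.83818557679793 q [-0.5364  0.8066  1.1675  1.643  -0.7802  1.2328 -0.7156] clk 18.35 w 0.5035532688270176 F [-0.3428 -0.687   0.4909]
```

View pics/w10z.png

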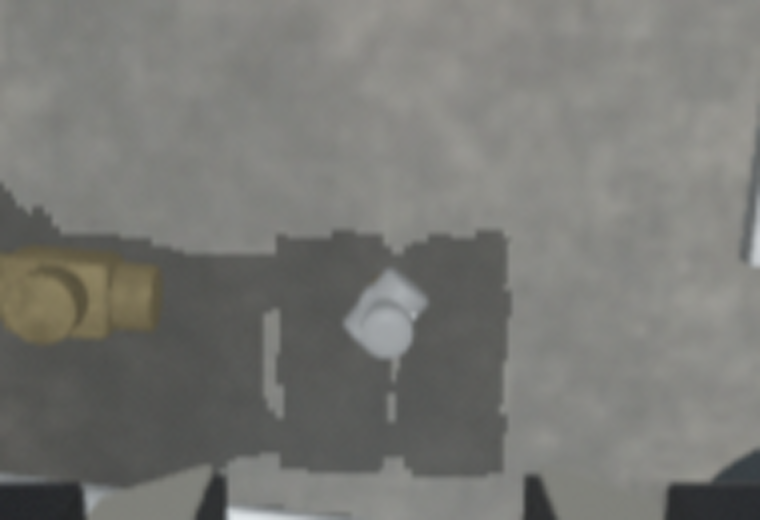

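View pics/wrist10.png

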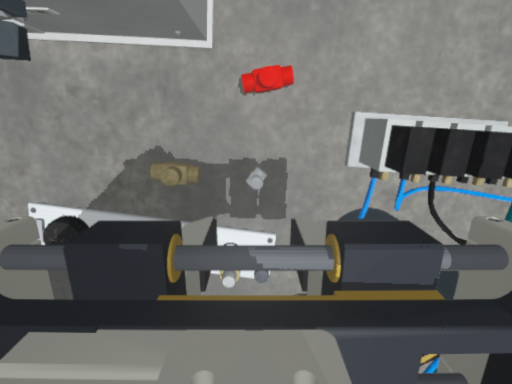

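Run:
```python
from h import *
from scipy.optimize import least_squares
for n in ["scene0","side0","wrist6"]:
    c=load(n);P=cloud(c)[:215].reshape(-1,3)
    m=(abs(P[:,2]-.099)<.006)&(P[:,0]>.48)&(P[:,0]<.645)&(P[:,1]>-.36)&(P[:,1]<-.17)
    Q=P[m][:,:2]; f=least_squares(lambda p:np.hypot(Q[:,0]-p[0],Q[:,1]-p[1])-p[2],[.56,-.27,.06],loss='soft_l1',f_scale=.003).x
    r=np.hypot(*(Q-f[:2]).T); print(n,len(Q),f.round(4),np.percentile(r,[2,50,98]).round(4))
```

```text
scene0 306 [ 0.5591 -0.2679  0.0535] [0.0493 0.0536 0.0576]
side0 282 [ 0.5589 -0.2679  0.0531] [0.0493 0.0531 0.0575]
wrist6 763 [ 0.5608 -0.2682  0.0528] [0.0489 0.053  0.0556]
```

Call:
play_rows --rows '[[[0,0.04,0],[0,0,-0.14],0],[[0,0.08,0],[0,0,-0.28],0],[[0,0.08,0],[0,0,-0.42],0],[[0,0.08,0],[0,0,-0.56],0],[[0,0.08,0],[0,0,-0.7],0],[[0,0.08,0],[0,0,-0.84],0],[[0,0.08,0],[0,0,-0.98],0]]'

```text
clock: 19.05
position: [0.5994, -0.1283, 0.1653]
ee_rot: [-3.05, 0.752, -0.0]
force: [0.2, -0.8, -0.3]
width: 0.5
```

Call:
play_rows --rows '[[[0,0,0],[0,0,-0.14],0],[[0,0,0],[0,0,-0.28],0],[[0,0,0],[0,0,-0.42],0],[[0,0,0],[0,0,-0.56],0],[[0,0,0],[0,0,-0.7],0],[[0,0,0],[0,0,-0.84],0],[[0,0,0],[0,0,-0.98],0]]'

```text
clock: 19.75
position: [0.5994, -0.1284, 0.1654]
ee_rot: [-3.027, -0.842, -0.001]
force: [-0.0, -0.0, 0.6]
width: 0.499
```

```bash
python3 to.py .640 -.126 .13 56; python3 mw.py wrist10 255.8,178.5,.027 257,182,.045
```

```text
shift share [0.0719 0.0378 0.0708] turn share [ 0.0003 -0.0005 -0.4153] dist 0.053878663600850946 rows 1.0775732720170188 2.9008906620253296
now [ 0.5994 -0.1284  0.1654] yaw 31.08137790378411 q [-0.3083  0.5352  0.6458  1.7262 -0.3725  1.0052  1.0156] clk 19.75 w 0.4990097948822067 F [-0.029  -0.0339  0.5585]
255.8,178.5,.027 [ 0.6449 -0.1284  0.027 ]
257,182,.045 [ 0.6454 -0.1295  0.045 ]
```

Call:
play_rows --rows '[[[0.04,0.02,0.03],[0,0,-0.14],0],[[0.07,0.04,0.07],[0,0,-0.28],0],[[0.076,0.041,0.07],[0,0,-0.415],0],[[0.076,0.041,0.07],[0,0,-0.415],0],[[0.076,0.041,0.07],[0,0,-0.415],0],[[0.076,0.041,0.07],[0,0,-0.415],0]]'

```text
clock: 20.35
position: [0.6425, -0.1269, 0.1308]
ee_rot: [2.782, 1.458, 0.001]
force: [0.3, -0.4, 0.4]
width: 0.499
```

```bash
python3 snap.py 11 wrist side; python3 to.py .643 -.127 .014 56;python3 - <<'E'
from h import *
c=load("wrist11"); cv2.imwrite("pics/w11z.png",cv2.resize(c['p'][100:230,160:350,::-1],None,fx=4,fy=4,interpolation=cv2.INTER_CUBIC))
E
```

```text
20.45 [-0.2074  0.6123  0.5012  1.6417 -0.3403  0.9748  1.3767] [ 0.6426 -0.1267  0.1307] [2.7814 1.4597 0.0009] [-0.5244 -0.3846  0.0226] 0.5037427246024173
shift share [-0.0001  0.0009  0.2335] turn share [ 0.0006 -0.0003 -0.0103] dist 0.11673955277405947 rows 2.334791055481189 0.07212575462754287
now [ 0.6426 -0.1267  0.1307] yaw 55.381699159230976 q [-0.2074  0.6123  0.5012  1.6417 -0.3403  0.9748  1.3767] clk 20.45 w 0.5037427246024173 F [-0.5244 -0.3846  0.0226]
```

View pics/w11z.png

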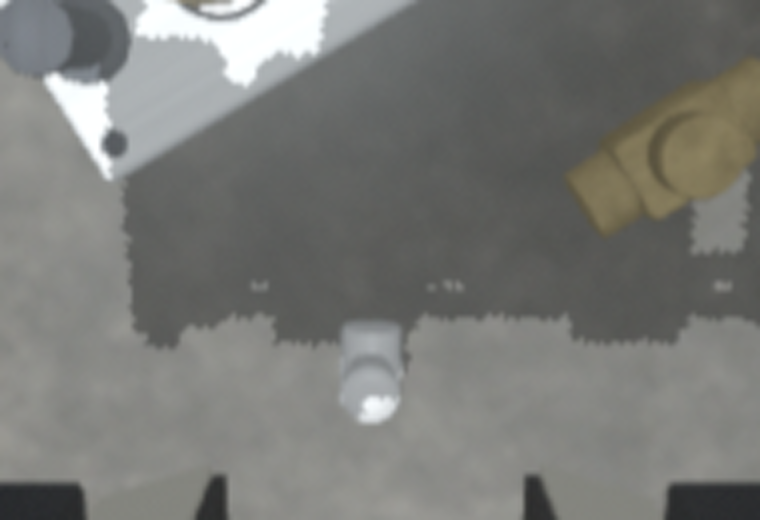

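View pics/side11.png

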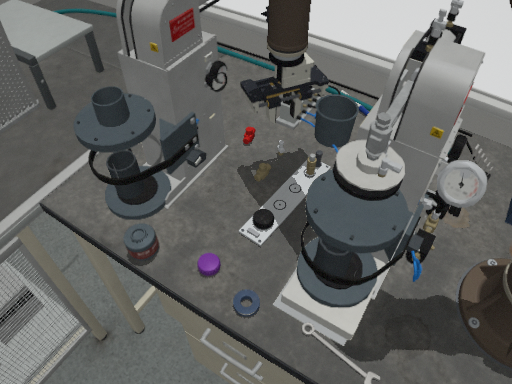

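Call:
play_rows --rows '[[[0,0,0.07],[0,0,0],0],[[0,0,0.14],[0,0,0],0],[[0,0,0.2],[0,0,0],0],[[0,0,0.23],[0,0,0],0],[[0,0,0.23],[0,0,0],0],[[0,0,0.23],[0,0,0],0],[[0,0,0.23],[0,0,0],-0.5],[[0,0,0.23],[0,0,0],-0.9],[[0,0,0.23],[0,0,0],-0.9],[[0,0,0.23],[0,0,0],-0.9]]' --newtons 15

```text
clock: 21.45
position: [0.643, -0.1266, 0.0158]
ee_rot: [2.78, 1.462, 0.001]
force: [-0.0, -0.1, -1.0]
width: 0.203
```

Call:
play_rows --rows '[[[0,0,0],[0,0,0],-0.9],[[0,0,0],[0,0,0],-0.9],[[0,0,0],[0,0,0],-0.9],[[0,0,0],[0,0,0],-0.9]]'

```text
clock: 21.85
position: [0.6429, -0.1267, 0.0155]
ee_rot: [2.78, 1.462, 0.001]
force: [-0.4, 0.5, 4.1]
width: 0.155
```

```bash
python3 to.py .5490 -.0372 .13 20
```

```text
shift share [ 0.0411 -0.256  -0.2291] turn share [ 0.0003 -0.0004  0.5912] dist 0.17300497227491243 rows 3.4600994454982485 4.129725955778024
now [ 0.6429 -0.1267  0.0155] yaw 55.474339543875615 q [-0.1595  0.7487  0.4272  1.7156 -0.418   0.7685  1.4396] clk 21.85 w 0.1551591928642876 F [-0.4078  0.4992  4.1242]
```

Call:
play_rows --rows '[[[0,0,-0.08],[0,0,0],-0.9],[[0,0,-0.16],[0,0,0],-0.9],[[0,-0.02,-0.229],[0,0,0],-0.9],[[0.01,-0.08,-0.229],[0,0,0.14],-0.9],[[0.02,-0.14,-0.229],[0,0,0.28],-0.9],[[0.03,-0.2,-0.229],[0,0,0.42],-0.9],[[0.041,-0.256,-0.229],[0,0,0.56],-0.9],[[0.041,-0.256,-0.229],[0,0,0.59],-0.9],[[0.041,-0.256,-0.229],[0,0,0.59],-0.9],[[0.041,-0.256,-0.229],[0,0,0.59],-0.9]]'

```text
clock: 22.85
position: [0.5496, -0.038, 0.1299]
ee_rot: [3.092, 0.55, 0.001]
force: [0.4, -0.6, -0.7]
width: 0.156
```

```bash
python3 snap.py 12 wrist; python3 to.py .549 -.0372 .0245 20
```

```text
22.9 [-0.5235  0.4958  0.6976  1.9204 -0.4104  0.8703  0.7362] [ 0.5496 -0.0382  0.1299] [3.0925 0.5486 0.001 ] [ 0.0322  0.238  -0.5513] 0.15989048506481884
shift share [-0.0005 -0.0025  0.2107] turn share [ 0.0009 -0.0005  0.002 ] dist 0.10536144930041032 rows 2.1072289860082063 0.015657632827301978
now [ 0.5496 -0.0382  0.1299] yaw 20.119285412749086 q [-0.5235  0.4958  0.6976  1.9204 -0.4104  0.8703  0.7362] clk 22.9 w 0.15989048506481884 F [ 0.0322  0.238  -0.5513]
```

View pics/wrist12.png

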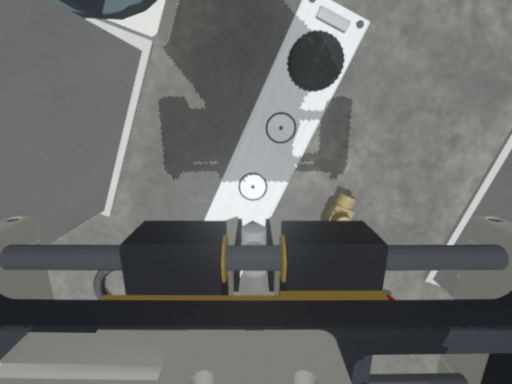

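```bash
python3 mw.py wrist12 253,187,.008 281,127,.008 316,61,.03
```

```text
253,187,.008 [ 0.5505 -0.0386  0.008 ]
281,127,.008 [0.5553 0.0275 0.008 ]
316,61,.03 [0.5606 0.0884 0.03  ]
```

Call:
play_rows --rows '[[[0,-0.001,0.07],[0,0,0],-0.9],[[0,-0.001,0.14],[0,0,0],-0.9],[[0,-0.001,0.19],[0,0,0],-0.9],[[0,-0.001,0.21],[0,0,0],-0.9],[[0,-0.001,0.211],[0,0,0],-0.9],[[0,-0.001,0.211],[0,0,0],-0.9],[[0,-0.001,0.211],[0,0,0],-0.9],[[0,-0.001,0.211],[0,0,0],-0.9]]'

```text
clock: 23.7
position: [0.5494, -0.0368, 0.025]
ee_rot: [3.093, 0.548, 0.002]
force: [0.5, 0.2, -1.7]
width: 0.152
```

```bash
python3 to.py .549 -.0372 .0237 20
```

```text
shift share [-0.001   0.0005  0.0026] turn share [ 0.0004 -0.0014  0.0014] dist 0.0014168131186154016 rows 0.028336262372308033 0.014194025762487458
now [ 0.5494 -0.0368  0.025 ] yaw 20.084745272370505 q [-0.4272  0.6408  0.5696  1.9937 -0.5526  0.6619  0.8499] clk 23.7 w 0.15224526801903052 F [ 0.5377  0.2057 -1.7495]
```

Call:
play_rows --rows '[[[0,0,0.002],[0,0,0],-0.9],[[0,0,0.003],[0,0,0],-0.9],[[0,0,0.003],[0,0,0],-0.9],[[0,0,0.003],[0,0,0],-0.5],[[0,0,0.003],[0,0,0],-0.1],[[0,0,0.003],[0,0,0],-0.1],[[0,0,0.003],[0,0,0],-0.1],[[0,0,0.003],[0,0,0],-0.1]]'

```text
clock: 24.5
position: [0.5487, -0.0367, 0.0227]
ee_rot: [-3.093, -0.548, -0.0]
force: [0.6, -0.2, 0.6]
width: 0.447
```

Call:
play_rows --rows '[[[0,0,-0.04],[0,0,0],-0.1],[[0,0,-0.1],[0,0,0],-0.1],[[0,0,-0.18],[0,0,0],-0.1],[[0,0,-0.26],[0,0,0],-0.1],[[0,0,-0.26],[0,0,0],-0.1]]'

```text
clock: 25.0
position: [0.5515, -0.0375, 0.1575]
ee_rot: [3.093, 0.547, 0.012]
force: [0.3, -0.4, -0.4]
width: 0.45
```

```bash
python3 snap.py 13 wrist side; python3 to.py .642 -.0375 .14 0;python3 - <<'E'
from h import *
c=load("side13"); r=(220,100,380,260); im=c['p'][r[1]:r[3],r[0]:r[2],::-1]
a=cv2.resize(im,None,fx=2.4,fy=2.4,interpolation=cv2.INTER_CUBIC)
c=load("wrist13"); b=cv2.resize(c['p'][:,:,::-1],(400,300))
b=cv2.copyMakeBorder(b,0,84,0,0,0); cv2.imwrite("pics/c13.png",np.hstack([a,b]))
E
```

```text
25.1 [-0.5497  0.4656  0.7265  1.9    -0.3862  0.9176  0.7137] [ 0.5491 -0.0365  0.1535] [-3.093  -0.548  -0.0032] [ 0.5562  0.2444 -1.0715] 0.45379338684593895
shift share [0.1737 0.0657 0.0274] turn share [-0.0004 -0.002   0.3349] dist 0.0938500613735121 rows 1.877001227470242 2.3392832749705943
now [ 0.5491 -0.0365  0.1535] yaw 20.094093286919527 q [-0.5497  0.4656  0.7265  1.9    -0.3862  0.9176  0.7137] clk 25.1 w 0.45379338684593895 F [ 0.5562  0.2444 -1.0715]
```

View pics/c13.png

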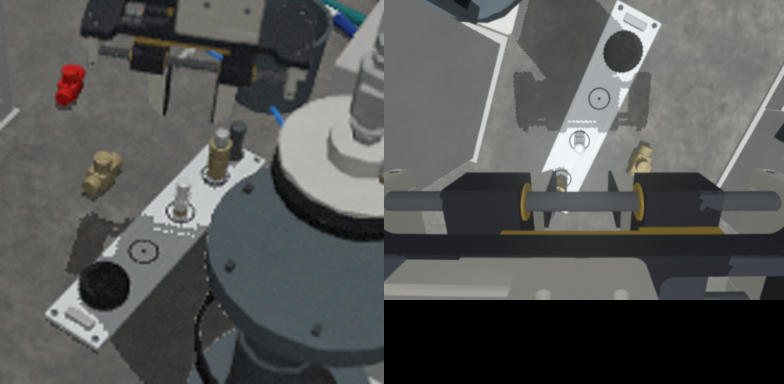

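Run:
```python
from h import *
for n in ["scene0","side0","wrist8","wrist10","wrist6"]:
    c=load(n);P=cloud(c)[:215].reshape(-1,3)
    for y0 in np.arange(-.10,.03,.02):
        m=(P[:,0]>.68)&(P[:,0]<.9)&(P[:,1]>y0)&(P[:,1]<y0+.02)&(P[:,2]>.04)
        print(f"{y0:.2f}:{np.nanmin(P[m,0]):.3f}/{P[m][np.nanargmin(P[m,0]),2]:.3f}" if m.any() else " --- ",end=' ')
    print(n)
```

```text
---  -0.08:0.777/0.091 -0.06:0.740/0.250 -0.04:0.741/0.260 -0.02:0.745/0.257 0.00:0.771/0.331 0.02:0.772/0.332 scene0
-0.10:0.835/0.361 -0.08:0.778/0.277 -0.06:0.741/0.245 -0.04:0.741/0.239 -0.02:0.746/0.251 0.00:0.770/0.333 0.02:0.771/0.331 side0
 ---  -0.08:0.780/0.044 -0.06:0.780/0.044 -0.04:0.780/0.048 -0.02:0.779/0.044 0.00:0.780/0.042  ---  wrist8
 ---  -0.08:0.781/0.055 -0.06:0.781/0.044 -0.04:0.781/0.096 -0.02:0.781/0.088 0.00:0.781/0.074 0.02:0.780/0.072 wrist10
 ---   ---   ---   ---   ---   ---   ---  wrist6
```

```bash
python3 - <<'E'
from h import *
for n in ["scene0","side0"]:
    c=load(n);P=cloud(c)[:215].reshape(-1,3)
    m=(P[:,0]>.68)&(P[:,0]<.765)&(P[:,1]>-.09)&(P[:,1]<.02)&(P[:,2]>.045)
    print(n,m.sum(),np.percentile(P[m,2],[0,2,50,98,100]).round(3),P[m].min(0).round(3))
E
python3 to.py .622 -.0375 .14 0
```

```text
scene0 557 [0.226 0.228 0.26  0.284 0.285] [ 0.74  -0.059  0.226]
side0 458 [0.226 0.228 0.26  0.284 0.285] [ 0.741 -0.057  0.226]
shift share [0.1361 0.052  0.0273] turn share [-0.0004 -0.002   0.3349] dist 0.07411592753330334 rows 1.4823185506660668 2.3392832749705943
now [ 0.5491 -0.0365  0.1535] yaw 20.094093286919527 q [-0.5497  0.4656  0.7265  1.9    -0.3862  0.9176  0.7137] clk 25.1 w 0.45379338684593895 F [ 0.5562  0.2444 -1.0715]
```

Call:
play_rows --rows '[[[0.06,0.02,0.01],[0,0,0.14],-0.1],[[0.12,0.045,0.027],[0,0,0.28],-0.1],[[0.136,0.052,0.027],[0,0,0.335],-0.1],[[0.136,0.052,0.1],[0,0,0.335],-0.1],[[0.136,0.052,0.185],[0,0,0.335],-0.1],[[0.136,0.052,0.185],[0,0,0.335],-0.1],[[0.136,0.052,0.185],[0,0,0.335],-0.1],[[0.136,0.052,0.185],[0,0,0.335],-0.1]]'

```text
clock: 25.9
position: [0.6223, -0.0383, 0.0617]
ee_rot: [3.141, -0.001, 0.003]
force: [0.2, 0.3, -0.5]
width: 0.451
```

```bash
python3 snap.py 14 wrist; python3 to.py .6425 -.0375 .06 0
```

```text
25.95 [-0.4804  0.7099  0.7099  1.7924 -0.594   0.8623  0.5094] [ 0.6226 -0.0382  0.0621] [ 3.1415 -0.0012  0.0041] [0.0854 0.1801 0.5217] 0.4520376826001133
shift share [ 0.0399 -0.0015  0.0043] turn share [ 0.     -0.0025 -0.0007] dist 0.020055432585406575 rows 0.4011086517081315 0.01818682270628304
now [ 0.6226 -0.0382  0.0621] yaw -0.043105986990107266 q [-0.4804  0.7099  0.7099  1.7924 -0.594   0.8623  0.5094] clk 25.95 w 0.4520376826001133 F [0.0854 0.1801 0.5217]
```

View pics/wrist14.png

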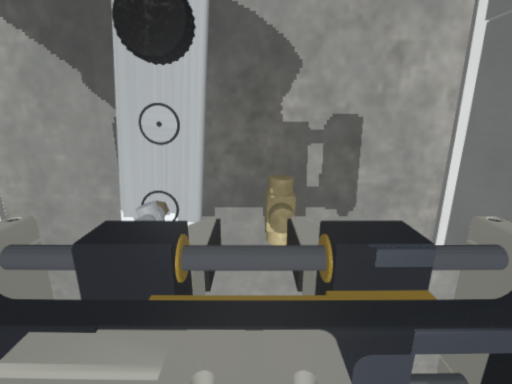

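```bash
python3 mw.py wrist14 281,213,.035 281,178,.011 158,124,.008 160,207,.008
```

```text
281,213,.035 [ 0.6425 -0.0324  0.035 ]
281,178,.011 [ 0.6444 -0.0131  0.011 ]
158,124,.008 [0.5541 0.0267 0.008 ]
160,207,.008 [ 0.5498 -0.0371  0.008 ]
```

Call:
play_rows --rows '[[[0.02,-0.001,0],[0,0,0],-0.1],[[0.039,-0.001,0],[0,0,0],-0.1],[[0.039,-0.001,0.004],[0,0,0],-0.1],[[0.039,-0.001,0.004],[0,0,0],-0.1]]'

```text
clock: 26.35
position: [0.6412, -0.0373, 0.0581]
ee_rot: [3.141, -0.0, 0.0]
force: [-0.2, -0.2, -1.0]
width: 0.448
```

```bash
python3 to.py .6425 -.0375 .012 0
```

```text
shift share [0.0025 0.0005 0.0922] turn share [ 0.0001 -0.     -0.0001] dist 0.046115716171679054 rows 0.922314323433581 0.0009673688499024969
now [ 0.6412 -0.0373  0.0581] yaw -0.0058116899233925995 q [-0.4672  0.7402  0.7042  1.7423 -0.5988  0.8859  0.5003] clk 26.35 w 0.4483861138887763 F [-0.1655 -0.2002 -1.0496]
```

Call:
play_rows --rows '[[[0.003,0,0.04],[0,0,0],-0.1],[[0.003,0,0.08],[0,0,0],-0.1],[[0.003,0,0.091],[0,0,0],-0.1],[[0.003,0,0.091],[0,0,0],-0.1],[[0.003,0,0.091],[0,0,0],-0.1],[[0.003,0,0.091],[0,0,0],-0.4],[[0.003,0,0.091],[0,0,0],-0.8],[[0.003,0,0.091],[0,0,0],-0.8],[[0.003,0,0.091],[0,0,0],-0.8],[[0.003,0,0.091],[0,0,0],-0.8]]' --newtons 20

```text
clock: 27.35
position: [0.6428, -0.0373, 0.0133]
ee_rot: [-3.141, 0.001, -0.001]
force: [-1.9, 0.6, 6.6]
width: 0.241
```

Call:
play_rows --rows '[[[0.003,0,0],[0,0,0],-0.8],[[0.003,0,0],[0,0,0],-0.8],[[0.003,0,0],[0,0,0],-0.8]]'

```text
clock: 27.65
position: [0.6428, -0.0373, 0.0132]
ee_rot: [-3.141, 0.001, 0.003]
force: [-6.0, 1.0, 11.7]
width: 0.237
```

```bash
python3 to.py .6205 -.0375 .07 0;python3 to.py .554 .0277 .12 -4.6
```

```text
shift share [-0.0448  0.0003 -0.1134] turn share [-0.0008  0.0018 -0.0007] dist 0.060984172957332605 rows 1.219683459146652 0.014791500293120824
now [ 0.6428 -0.0373  0.0132] yaw -0.0428301680006683 q [-0.438   0.7973  0.6588  1.7578 -0.6455  0.8173  0.5339] clk 27.65 w 0.23733148056995917 F [-5.9512  0.9707 11.7136]
shift share [-0.1781 -0.1301 -0.2131] turn share [-0.0008  0.0018  0.076 ] dist 0.15333437874363515 rows 3.0666875748727027 0.5306974542474677
now [ 0.6428 -0.0373  0.0132] yaw -0.0428301680006683 q [-0.438   0.7973  0.6588  1.7578 -0.6455  0.8173  0.5339] clk 27.65 w 0.23733148056995917 F [-5.9512  0.9707 11.7136]
```

Call:
play_rows --rows '[[[0,0,-0.05],[0,0,0],-0.8],[[0,0,-0.1],[0,0,0],-0.8],[[-0.03,0,-0.12],[0,0,0],-0.8],[[-0.07,-0.03,-0.16],[0,0,0],-0.8],[[-0.12,-0.07,-0.213],[0,0,0.03],-0.8],[[-0.178,-0.13,-0.213],[0,0,0.076],-0.8],[[-0.178,-0.13,-0.213],[0,0,0.076],-0.8],[[-0.178,-0.13,-0.213],[0,0,0.076],-0.8],[[-0.178,-0.13,-0.213],[0,0,0.076],-0.8],[[-0.178,-0.13,-0.213],[0,0,0.076],-0.8]]'

```text
clock: 28.65
position: [0.5555, 0.0266, 0.1191]
ee_rot: [3.138, -0.128, 0.001]
force: [0.1, -0.1, -1.5]
width: 0.236
```

```bash
python3 snap.py 15 wrist side; python3 to.py .554 .0277 .0225 -4.6
```

```text
28.75 [-0.7116  0.5591  0.8235  1.923  -0.5245  0.8879  0.298 ] [0.5554 0.0266 0.1191] [ 3.1383 -0.1279  0.0001] [-0.8482 -0.3815 -1.7534] 0.24287002852214498
shift share [-0.0029 -0.002   0.1931] turn share [ 0.0006 -0.0001 -0.0011] dist 0.09658461732678005 rows 1.9316923465356008 0.009112855448199727
now [0.5554 0.0266 0.1191] yaw -4.668902716609352 q [-0.7116  0.5591  0.8235  1.923  -0.5245  0.8879  0.298 ] clk 28.75 w 0.24287002852214498 F [-0.8482 -0.3815 -1.7534]
```

View pics/wrist15.png

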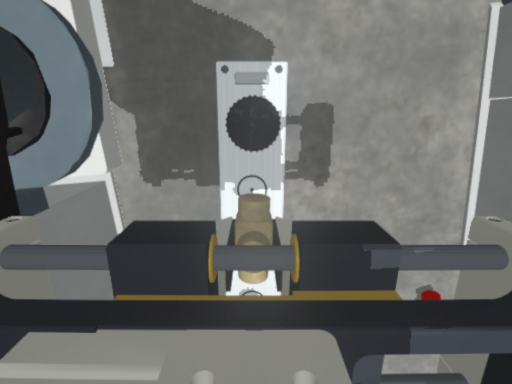

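View pics/side15.png

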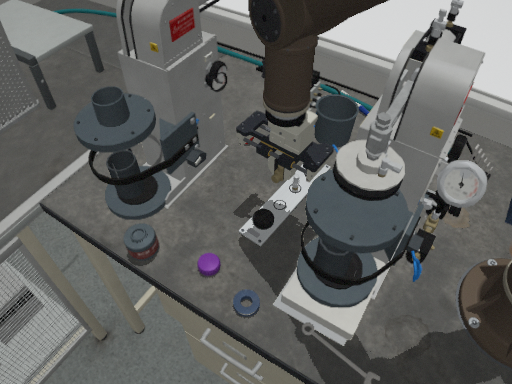

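Run:
```python
from h import *
for n in ["scene0","wrist15","wrist8","wrist4","wrist12","wrist7"]:
    c=load(n);P=cloud(c)[:215].reshape(-1,3)
    for y0 in np.arange(-.06,.12,.02):
        m=(P[:,0]>.35)&(P[:,0]<.51)&(P[:,1]>y0)&(P[:,1]<y0+.02)&(P[:,2]>.03)&(P[:,2]<.4)
        print(f"{y0:.2f}:{np.nanmax(P[m,0]):.3f}/{P[m][np.nanargmax(P[m,0]),2]:.3f}" if m.any() else " --- ",end=' ')
    print(n)
```

```text
-0.06:0.409/0.328 -0.04:0.410/0.329 -0.02:0.411/0.328 0.00:0.410/0.329 0.02:0.410/0.329 0.04:0.410/0.320 0.06:0.388/0.335 0.08:0.433/0.254 0.10:0.439/0.254 scene0
 ---   ---   ---   ---  0.02:0.412/0.038 0.04:0.429/0.129 0.06:0.432/0.130 0.08:0.436/0.131 0.10:0.441/0.133 wrist15
-0.06:0.413/0.142 -0.04:0.413/0.131 -0.02:0.413/0.136 0.00:0.413/0.131 0.02:0.413/0.117 0.04:0.428/0.036 0.06:0.431/0.031  ---   ---  wrist8
 ---   ---   ---   ---   ---   ---  0.06:0.431/0.030 0.08:0.435/0.050 0.10:0.440/0.038 wrist4
-0.06:0.412/0.099 -0.04:0.412/0.129 -0.02:0.413/0.145 0.00:0.412/0.096 0.02:0.413/0.137 0.04:0.428/0.033 0.06:0.431/0.032 0.08:0.431/0.035  ---  wrist12
 ---   ---   ---   ---   ---   ---   ---   ---   ---  wrist7
```

Call:
play_rows --rows '[[[-0.002,-0.002,0.06],[0,0,0],-0.8],[[-0.002,-0.002,0.12],[0,0,0],-0.8],[[-0.002,-0.002,0.17],[0,0,0],-0.8],[[-0.002,-0.002,0.19],[0,0,0],-0.8],[[-0.002,-0.002,0.192],[0,0,0],-0.8],[[-0.002,-0.002,0.192],[0,0,0],-0.8],[[-0.002,-0.002,0.192],[0,0,0],-0.8],[[-0.002,-0.002,0.192],[0,0,0],-0.8]]'

```text
clock: 29.55
position: [0.5547, 0.0289, 0.0242]
ee_rot: [-3.139, 0.125, -0.002]
force: [-0.7, -0.0, -1.0]
width: 0.24
```

```bash
python3 to.py .554 .0277 .0215 -4.6
```

```text
shift share [-0.0013  0.0025  0.0054] turn share [-0.0005 -0.0015  0.0004] dist 0.003041527304090141 rows 0.06083054608180282 0.011283528696284554
now [0.5547 0.0289 0.0242] yaw -4.578964368722658 q [-0.6193  0.6829  0.69    1.9879 -0.6669  0.7074  0.4088] clk 29.55 w 0.2395845975367792 F [-0.6857 -0.0273 -1.0082]
```

Call:
play_rows --rows '[[[0,0.002,0.002],[0,0,0],-0.8],[[0,0.002,0.004],[0,0,0],-0.8],[[0,0.002,0.004],[0,0,0],-0.8],[[0,0.002,0.004],[0,0,0],-0.8]]'

```text
clock: 29.95
position: [0.5539, 0.0278, 0.0212]
ee_rot: [-3.139, 0.126, 0.0]
force: [0.1, -0.1, 0.3]
width: 0.236
```

Call:
play_rows --rows '[[[0,0.002,0],[0,0,0],-0.5],[[0,0.002,0],[0,0,0],-0.1],[[0,0.002,0],[0,0,0],0],[[0,0.002,0],[0,0,0],0],[[0,0.002,0],[0,0,0],0]]'

```text
clock: 30.45
position: [0.5539, 0.0268, 0.0213]
ee_rot: [-3.139, 0.126, -0.0]
force: [-0.2, 0.3, 0.4]
width: 0.495
```

Call:
play_rows --rows '[[[0,0,-0.04],[0,0,0],0],[[0,0,-0.1],[0,0,0],0],[[0,0,-0.18],[0,0,0],0],[[0,0,-0.26],[0,0,0],0],[[0.06,0,-0.34],[0,0,-0.1],0],[[0.12,0,-0.42],[0,0,-0.24],0],[[0.18,0,-0.5],[0,0,-0.38],0],[[0.2,0,-0.54],[0,0,-0.52],0],[[0.2,0,-0.54],[0,0,-0.52],0],[[0.2,0,-0.54],[0,0,-0.52],0]]'

```text
clock: 31.45
position: [0.6534, 0.0185, 0.2909]
ee_rot: [-3.058, -0.719, 0.0]
force: [-0.9, -0.4, -0.9]
width: 0.502
```

```bash
python3 snap.py 16 wrist side scene
python3 - <<'E'
from h import *
c=load("side16"); r=(220,130,350,260); im=c['p'][r[1]:r[3],r[0]:r[2],::-1]
a=cv2.resize(im,(384,384),interpolation=cv2.INTER_CUBIC)
c=load("wrist16"); b=cv2.resize(c['p'][:,:,::-1],(410,307))
b=cv2.copyMakeBorder(b,0,77,0,0,0); cv2.imwrite("pics/c16.png",np.hstack([a,b]))
E
```

```text
31.6 [-0.5741  0.5155  0.7512  1.4564 -0.3554  1.3118  0.667 ] [0.6524 0.0192 0.2898] [-3.057  -0.7208  0.0038] [ 0.9109  0.1023 -0.3796] 0.504799689060606
```

View pics/c16.png

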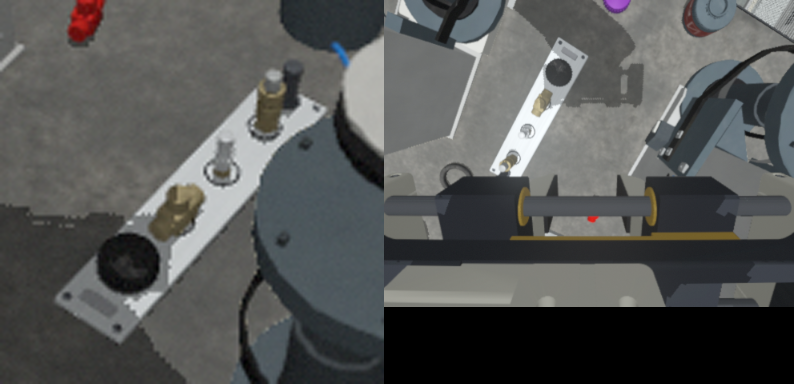

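Run:
```python
from h import *
np.set_printoptions(precision=4,suppress=True)
c=load("wrist16"); cv2.imwrite("pics/w16z.png",cv2.resize(c['p'][35:225,130:260,::-1],None,fx=3.1,fy=3.1,interpolation=cv2.INTER_CUBIC))
for n in ["side16","scene16","wrist16"]:
    c=load(n);P=cloud(c)
    if n=='wrist16': P[215:]=np.nan
    m=((P[...,2]>.0125)&(P[...,0]>.5)&(P[...,0]<.6)&(P[...,1]>-.16)&(P[...,1]<.14)&(P[...,2]<.08)).astype(np.uint8)
    k,lab,st,ce=cv2.connectedComponentsWithStats(m,connectivity=4)
    for i in range(1,k):
        if st[i,4]<20: continue
        Q=P[lab==i]; print(n,ce[i].round(0),st[i,4],'mid',(Q.min(0)+Q.max(0))/2,'ext',np.ptp(Q,axis=0),'zmax',Q[:,2].max())
```

```text
side16 [314. 161.] 235 mid [ 0.5418 -0.1201  0.0416] ext [0.0221 0.0542 0.0572] zmax 0.07024931212262153
side16 [295. 182.] 85 mid [ 0.5488 -0.0352  0.0333] ext [0.0198 0.0205 0.0411] zmax 0.053808111117436774
side16 [279. 201.] 221 mid [0.5531 0.0278 0.0293] ext [0.0234 0.0563 0.033 ] zmax 0.045843150533695365
side16 [263. 219.] 349 mid [0.5595 0.0928 0.0224] ext [0.0482 0.0463 0.0197] zmax 0.03219898948522071
side16 [253. 232.] 37 mid [0.5615 0.1311 0.0148] ext [0.0287 0.0106 0.0044] zmax 0.017007614135101434
scene16 [301. 158.] 267 mid [ 0.5421 -0.12    0.0407] ext [0.0221 0.0563 0.0557] zmax 0.0685713912535535
scene16 [283. 179.] 97 mid [ 0.5477 -0.037   0.0334] ext [0.0196 0.0215 0.0417] zmax 0.054247723560508
scene16 [266. 200.] 250 mid [0.5525 0.0287 0.0287] ext [0.0236 0.0527 0.0319] zmax 0.04470766056671582
scene16 [249. 218.] 397 mid [0.5585 0.092  0.0222] ext [0.048  0.0468 0.0191] zmax 0.03181963891897455
wrist16 [231.  67.] 153 mid [0.5634 0.1286 0.0148] ext [0.0305 0.0111 0.0043] zmax 0.0169035193491619
wrist16 [218.  91.] 936 mid [0.5617 0.0894 0.0225] ext [0.0482 0.0474 0.019 ] zmax 0.03203085798061489
wrist16 [197. 128.] 513 mid [0.5552 0.0274 0.0294] ext [0.0239 0.0517 0.0333] zmax 0.04602249222125482
wrist16 [175. 166.] 178 mid [ 0.5495 -0.0354  0.0346] ext [0.0191 0.0188 0.042 ] zmax 0.05559259129518157
wrist16 [154. 204.] 334 mid [ 0.5436 -0.1136  0.0417] ext [0.0219 0.0407 0.0583] zmax 0.07080387346326206
```

View pics/w16z.png

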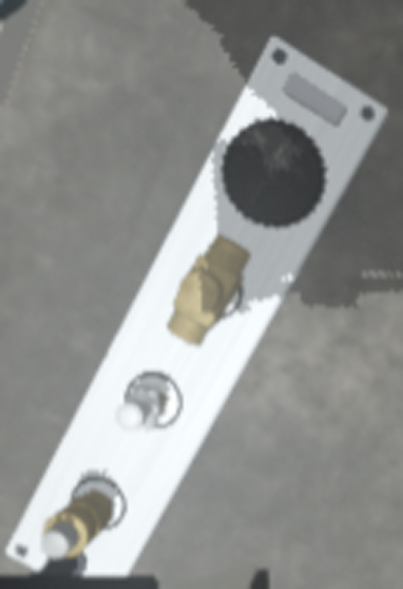

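Run:
```python
from h import *
for n in ["scene0","scene16","side0","side16"]:
    c=load(n);P=cloud(c); m=(P[...,2]>.008)&(P[...,2]<.03)&(P[...,0]>.44)&(P[...,0]<.53)&(P[...,1]>.23)&(P[...,1]<.32)
    Q=P[m]; print(n,((Q.min(0)+Q.max(0))/2).round(4))
for n in ["wrist3","wrist16"]:
    c=load(n);P=cloud(c)[:215]; m=(P[...,2]>.006)&(P[...,2]<.03)&(P[...,0]>.40)&(P[...,0]<.50)&(P[...,1]>-.26)&(P[...,1]<-.15)
    Q=P[m]; print(n,len(Q),((Q.min(0)+Q.max(0))/2).round(4),np.ptp(Q,axis=0).round(3))
from cell import arm
print(arm.sign_off(), arm.observe()['clock'])
```

```text
scene0 [0.482  0.2765 0.013 ]
scene16 [0.4817 0.2766 0.0126]
side0 [0.4826 0.277  0.0125]
side16 [0.4823 0.2771 0.013 ]
wrist3 430 [ 0.452  -0.2025  0.0101] [0.07  0.068 0.008]
wrist16 218 [ 0.4445 -0.1827  0.0098] [0.055 0.032 0.007]
the job is handed in; nothing more can be done
the job is handed in; nothing more can be done
```

All four parts are on the rail in the right order, counted from the post: coupler, flow valve, tee, knob. The job is handed in; it reported no verdict. It took about 32 s of the 106 s allowed.

**Positions:** The last camera check put the valve, tee and knob within about 4 mm of their ring marks (the limit is 13 mm). The coupler's outline merged with the post's in that check. I judged it from where the gripper released it, about 1 mm from its mark, and from the pictures.

**Standing:** All four look upright, and their measured top heights match standing parts on the 8 mm rail. The gripper was open and well above the rail at hand-in.

**Bystanders:** The tape roll's measured position had not changed. The seal ring read 21 mm away from its first reading, but the last view showed it only partly behind the gripper (32 mm of its 68 mm in y), so that figure is unreliable. I planned no motion near the ring and no contact forces showed up, so I believe it did not move, but I did not confirm this with a clear view.

**Disagreements:** The fixed cameras and the wrist camera differed by 2–4 mm on the knob's position. One early reading of the first ring mark, partly hidden, was about 20 mm off and I discarded it.

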